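Tip a feet-and-lid case out of the rack and stack it

TASK

In a clinic's supply rack a lidded plastic case with corner feet stands tightly packed in a row with two cartons. Tip it forward by its top edge until it leans on the rack's front rail, take it out by the part that then sticks out and set it down on the free counter; then let go, take it another way and lay it flat, lid up, on the matching case on the counter, so that its four feet sit fully down in the recesses of the lid below. Do not drop it, leave the lower case where it is and do not disturb the cartons, the bottle or the vial.

Things in the scene. Friction and masses are not known exactly. Their poses are not given: they have to be found in the camera images.
- rack: dark steel rack fixed to the counter, open to the front (-x) and above. Origin on the counter under the middle of the slots' front plane; x into the slots, z up. Floor plate 6 mm thick, x -49 to 75 mm. Three 43 mm slots centred at y -46, 0, 46, from x 0 to the back panel at 68; dividers 3 mm, 120 mm high; side walls (outer y +-75.5) and back panel 126 mm high. The case is in any slot.
- rail_mid (a point): middle of the axis of the rack's fixed front rail, a steel bar of 10 mm diameter along the rack's y, 148 mm long: 35 mm in front of the slots, 42 mm above the counter; axes as the rack. A case tipped about its front bottom edge passes its balance at about 28 degrees, then falls the last bit and leans stably on this rail at about 38 degrees from vertical; its slot has no front lip.
- case: white plastic case with grey lid, 66 x 40 x 124 mm along its x, y, z, 0.18 to 0.35 kg, on end in the rack, held only by weight and friction, 1.5 mm gaps beside it. Origin in the centre of its bottom end, z up, narrow front (two latches) at x -33. Lid on the +y side, flat middle at y 20; underside at y -15 with four feet 5 mm high to y -20 in its corners; so 35 mm thick between the feet.
- case_top (a point): middle of the case's upper end, 124 mm from its origin along z; axes as the case. The end face is flat (x +-33, y -15 to 20 mm); a fingertip pressed on it holds by friction (plastic on rubber, coefficient about 0.8 or more) so that a pull towards the front can tip the case.
- case_mid (a point): the middle of the case: 62 mm from its origin along z, half way through its width and its 40 mm thickness; axes as the case. The feet are 9 mm squares, the lid's recesses 14 mm squares 5 mm deep, all centred 9 mm in from the long edges and from the ends.
- lower_case: an identical case, 0.8 kg, lying loose and flat on the counter, lid up. Origin in the centre of its underside at counter level (feet included); x along its 124 mm length, y its 66 mm width, z up. Lid top at z 40 mm, recess floors at z 35: with the feet fully in, the upper case's middle is at z 55 mm. Feet have 2.5 mm play each way. The upper case fits either way round end for end.
- carton_a: closed cardboard carton 60 x 40 x 134 mm, bystander upright in the rack; origin in the centre of its bottom
- carton_b: closed pale paper carton 56 x 40 x 127 mm, bystander upright in the rack; origin in the centre of its bottom
- bottle: brown bottle, 66 mm diameter, 170 mm high, bystander on the counter; origin in the centre of its bottom
- vial: small glass vial, 32 mm diameter, 55 mm high, bystander on the counter; origin in the centre of its bottom
Not all that is in view belongs to the job. What is shaped like the lower_case but blue or yellow is not meant.

How it is judged (in metres and radians):
On the way, in this order (a step that is already met when the one before it is completed fails the run):
1. the case, its foot still in its slot, is tipped forward and leans on the front rail (angle between case's own z axis and vertical between 0.5 and 0.85 rad and distance of case from where it was at the start of the episode below 0.06 m and contact force between case and rack above 0.3 N), for 0.2 s.
2. the case is set down on the free counter, clear of rack and lower case, and let go (height (world z) of case_mid below 0.07 m and linear speed of case below 0.03 m/s and contact force between case and the fingers below 0.1 N and contact force between case and rack below 0.1 N and contact force between case and lower_case below 0.1 N and distance of case from where it was at the start of the episode above 0.08 m), for 0.2 s.
At the end, for the whole second after the job is handed in: the case lies flat, lid up (3 degrees), released, at rest on the lower case, in line with it (5 degrees, either way round), feet in the recesses (middle within 5 mm across, 52 to 57 mm up); lower case moved under 25 mm, cartons 20 mm, bottle and vial 30 mm (angle between case's own y axis and vertical below 0.05 rad and angle between the z axis of case and the x axis of lower_case, either way round below 0.08 rad and z of case_mid in the frame of lower_case between 0.052 and 0.057 m and horizontal distance between case_mid and lower_case below 0.005 m and distance of lower_case from where it was at the start of the episode below 0.025 m and angle between lower_case's own z axis and vertical below 0.05 rad and linear speed of case below 0.01 m/s and contact force between case and the fingers below 0.1 N and distance of each of carton_a, carton_b from where it was at the start of the episode below 0.02 m and distance of each of bottle, vial from where it was at the start of the episode below 0.03 m); the robot touches nothing.
It fails at once if the case is dropped or flung (it moves faster than 0.8 m/s) (linear speed of case above 0.8 m/s).
It fails at once if a carton is tipped by more than 17 degrees or moved by more than 30 mm (angle between any of carton_a, carton_b's own z axis and vertical above 0.3 rad or distance of any of carton_a, carton_b from where it was at the start of the episode above 0.03 m).
It fails at once if the bottle or the vial is knocked over (angle between any of bottle, vial's own z axis and vertical above 0.3 rad).
It also fails if it takes over 72 s, if anything falls off the work surface, if the arm or the gripper's body presses on something with over 40 N, if the wrist force passes 120 N, or if a joint passes its speed limit or range.

ROBOT

A 6-joint arm with a two-finger parallel gripper is mounted at the origin on the work surface. World frame = base frame: x ahead of the robot, y to its left, z up, the work surface at z = 0. Lengths are in mm, angles in degrees, forces in N, time in s.
With the tool pointing down it reaches from about 300 to 950 mm from the base axis. Payload 3.1 kg.
Tool frame: the origin (TCP) lies between the finger pads; the fingertips stand 25 mm ahead of it and the grasp point (between the pads) lies 6 mm ahead of it (bot.finger_overhang is the distance from the TCP to the fingertips, in mm); z points along the fingers, y is the direction in which the jaws open and shut (so a half turn about z gives the same grasp; the last joint's range is limited). The gripper opens to 85 mm and grips with 20 to 120 N. Pads are 22 mm wide; open, the fingers measure 114 mm over their backs; the gripper's body (76 mm by 85 mm) begins 54 mm behind the grasp point. The pads swing forward as they close: fully open they stand 13 mm farther back than shut.
Start: joints at [-73.722, 17.653, 93.61, -0, 68.738, -3.994], TCP at [216.514, -586.305, 256.272] pointing down, gripper open.
Joint ranges: [-175.34, 175.34], [-45.06, 112.39], [2.9, 150.54], [-68.45, 248.45], [3.09, 151.38], [-168.51, 168.51]. Speed limits (degrees/s): [159.86, 159.86, 180, 180, 180, 180].

INTERFACE

Orientations are given as a 3x3 rotation matrix whose columns are the frame's x, y, z axes.
In Python, from bench import bot, eyes gives the robot as it stands. The module is installed in compiled form; this text tells all that it offers.
- The arm moves only by the tool carry_out, never from a script. Its argument "increments" is a list of rows, each a list of 7 numbers: the shift along the tool's x, y, z in cm, then the turn, a rotation vector about the tool's x, y, z in rad, then the finger opening in cm, from 0 to 8.54. In form: [[dx, dy, dz, rx, ry, rz, claw], ...]. A call has 1 to 10 rows; each row shifts and turns the commanded pose from where the row before left it, along the tool's axes as they then stand; what a row does not reach is not made up. A row lasts 1/12 s, in which the tool goes at most 41.7 mm and 7.16 degrees, less where a joint would pass 70% of its speed; a pose out of reach is approached as far as the arm can. A call is refused whole if a number of a shift passes 4.17 or a number of a turn 0.125, either way. A call with a gripper value outside its range is refused whole. The fingers move at their own pace and stop on an object; the grip force is fixed at half the most. Time passes only in rows, so rows that do not move let the fingers close. It gives the time, the measured TCP pose, the force and the opening at its end, in the units of the state.
- bot.sense(): the state, without advancing time (a new reading comes with each control period).
- eyes.capture(name): name is "scene" or "top" or "wrist"; returns a dict with "pixels" (420x560x3 uint8, blue, green, red), "mtx" (3x3 intrinsics, pixels), "R" (3x3) and "t" (3): a world point X has camera coordinates R X + t; the wrist camera has in their place "hand_eye" (4x4, takes a point from camera to tool coordinates, whose origin is the TCP and whose axes are the flange's). Camera axes: x right, y down, z forward; pixel columns grow to the right and rows downward; lengths in mm; the calibration is good to about 2 mm. A picture is of the moment at which its call begins: read the wrist's pose just before it. There is no depth.
- bot.finish_job(): hands the job in, once; it reports no verdict.
The state is a dict: "time": time; "joint_pos": joint angles; "qd": joint speeds; "joint_torque": joint torques, N m; "tcp_pos": TCP position; "eef_rot": TCP orientation; "ft_force": force on the tool from outside, world axes, zero at the start; "torque": the same for the moment, N m; "finger_gap": finger opening in mm.
Only numpy, scipy, OpenCV 4.12 (cv2) and the standard library are available. Lean on these libraries where they do the work, as an engineer would, in place of code of your own. Each camera call takes 0.05 s, during which the arm holds its last target. There are 200 camera calls.

## Working session

There is one attempt and no reset: what is moved stays moved. The work goes in short steps, Python scripts to look and compute and a tool call to move; the robot and the scene stay as the last step left them, time stands still between calls to the robot, and variables do not carry over. Pictures are saved under pics/ and viewed, about 8 in all and at most 12, crops included, and the job is handed in when it is done.

Besides the shell and the picture viewer there is one more tool, called as name(argument=value, ...), one argument or row to a line, values as JSON. carry_out: Moves the arm, as the interface text tells. Its arguments: {"type":"object","properties":{"increments":{"type":"array","items":{"type":"array","items":{"type":"number"}}}},"required":["increments"]}

```bash
mkdir -p pics
cat > h.py <<'E'
import numpy as np, cv2
from bench import bot, eyes
def cap(n):
    s=bot.sense(); c=eyes.capture(n)
    if n=="wrist":
        T=np.eye(4);T[:3,:3]=np.array(s["eef_rot"]);T[:3,3]=s["tcp_pos"]
        M=np.linalg.inv(T@np.array(c["hand_eye"])); c["R"]=M[:3,:3];c["t"]=M[:3,3]
    c["R"]=np.array(c["R"]);c["t"]=np.array(c["t"]).ravel();c["mtx"]=np.array(c["mtx"]); return c
def ray(c,uv,z):
    uv=np.atleast_2d(uv).astype(float); d=np.c_[uv,np.ones(len(uv))]@np.linalg.inv(c["mtx"]).T@c["R"]
    o=-c["R"].T@c["t"]; return o+d*((z-o[2])/d[:,2])[:,None]
def proj(c,X):
    X=np.atleast_2d(X).astype(float); p=(X@c["R"].T+c["t"])@c["mtx"].T; return p[:,:2]/p[:,2:]
def save(c,n,crop=None,k=1):
    im=c["pixels"]
    if crop: im=im[crop[1]:crop[3],crop[0]:crop[2]]
    cv2.imwrite("pics/"+n+".png",cv2.resize(im,None,fx=k,fy=k,interpolation=cv2.INTER_CUBIC))
E
python3 - <<'E'
from h import *
import pickle
np.set_printoptions(precision=2,suppress=True)
for n in("scene","top"):
    c=cap(n);save(c,n+"0",k=1.4);pickle.dump(c,open(n+"0.pkl","wb"));print(n,-c["R"].T@c["t"],c["mtx"][0,0])
s=bot.sense();print(s["eef_rot"],s["time"],s["finger_gap"])
E
```

```text
scene [905.93 387.41 899.42] 456.4539141484022
top [ 320.07  -69.2  1149.58] 523.5074979223509
[[ 0.94  0.35 -0.  ]
 [ 0.35 -0.94  0.  ]
 [ 0.   -0.   -1.  ]] 0.1 85.25655388609009
```

View pics/scene0.png

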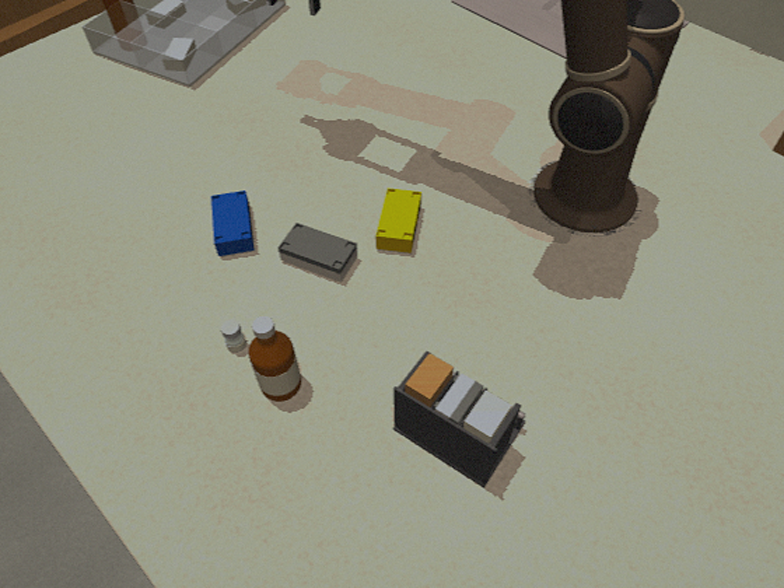

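View pics/top0.png

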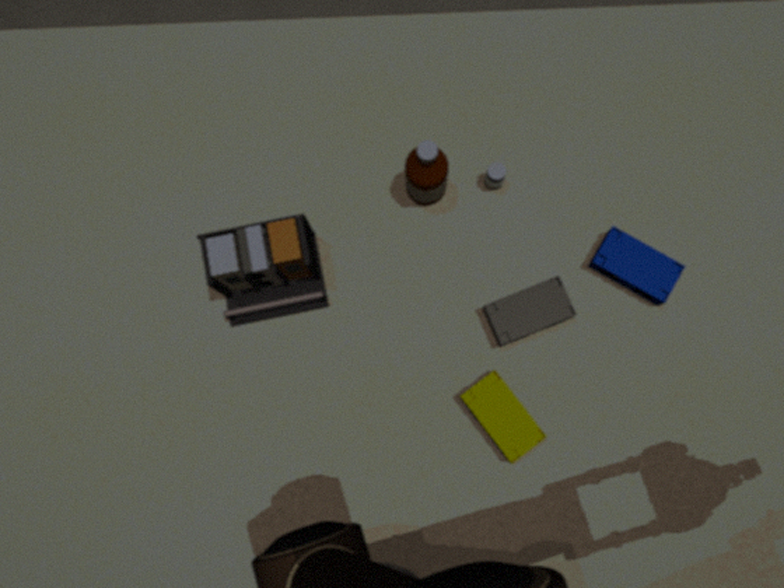

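The scene shows the rack with an orange-brown carton, a middle grey/white case and a pale carton. The top view shows the rack at about (262,268), the grey lower case at (530,311), bottle at (427,172) and vial at (495,176), in 1.4x pixels. Next I measure these roughly.

Run:
```python
from h import *
import pickle
np.set_printoptions(precision=1,suppress=True)
c=pickle.load(open("top0.pkl","rb"))
def g(n,uv,z): print(n,ray(c,np.array(uv)/1.4,z).tolist() if 0 else ray(c,np.array(uv)/1.4,z)[:,:2].tolist())
g("rail ends",[[227,312],[323,294]],47)
g("rack top back corners",[[200,236],[304,215]],126)
g("case top",[[247,228],[263,225],[270,268],[249,272]],124)
g("lower",[[485,305],[560,277],[575,314],[500,345]],40)
g("bottle",[[427,172]],85); g("vial",[[495,176]],30)
save(c,"crop",(130,140,250,240),6)
```

```text
rail ends [[484.52560841035665, 215.12167951924488], [508.4066899251177, 67.47896555007763]]
rack top back corners [[585.1375753511738, 236.1671988489279], [611.874288338765, 84.6787201289399]]
case top [[595.5271007017511, 168.14982401645642], [599.3010225589045, 144.80362937424633], [535.2410994672464, 134.1213857802037], [530.2485620671043, 164.42809635314245]]
lower [[485.75550817604267, -179.44129491365499], [525.945360920482, -295.63914668197606], [468.3017510765727, -314.6456946801282], [424.147548474122, -199.2752954778138]]
bottle [[685.0898022858295, -96.4754488587725]]
vial [[693.7036155929547, -205.44306393925302]]
```

View pics/crop.png

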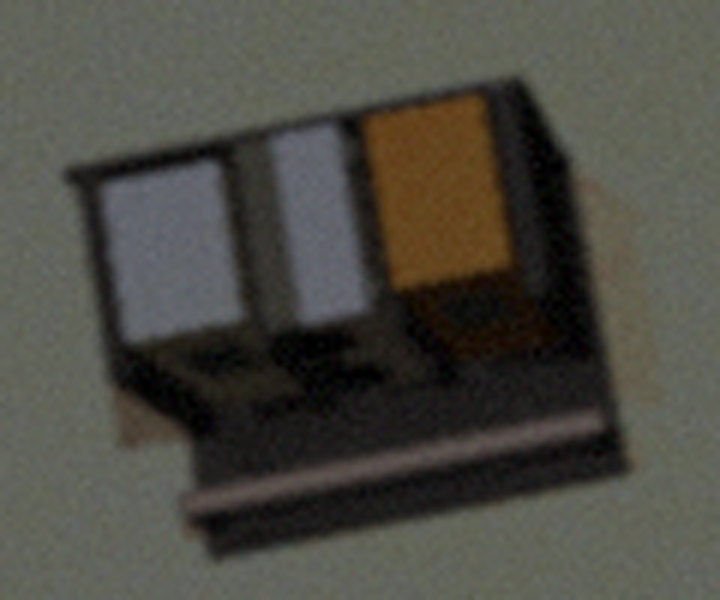

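The case is in the middle slot with its lid towards +y, and the rack is near (531,147), yaw about 9.6°. I'm moving above it for a close look.

carry_out(
  increments=[
    [2.55,-2.82,-0.37,0,0,0,8.5],
    [2.55,-2.82,-0.37,0,0,0,8.5],
    [2.55,-2.82,-0.37,0,0,0,8.5],
    [2.55,-2.82,-0.37,0,0,0,8.5],
    [2.55,-2.82,-0.37,0,0,0,8.5],
    [2.55,-2.82,-0.37,0,0,0,8.5],
    [2.55,-2.82,-0.37,0,0,0,8.5],
    [2.55,-2.82,-0.37,0,0,0,8.5],
    [2.55,-2.82,-0.37,0,0,0,8.5],
    [2.55,-2.82,-0.37,0,0,0,8.5],
  ],
)

```text
time: 0.93
tcp_pos: [358.0, -231.5, 293.1]
eef_rot: [[0.938, 0.346, -0.0], [0.346, -0.938, 0.0], [-0.0, -0.0, -1.0]]
ft_force: [2.5, 0.4, 0.6]
finger_gap: 84.8
```

```bash
cat >> h.py <<'E'
import json
def log():
    s=bot.sense(); open("log.jsonl","a").write(json.dumps({k:np.array(s[k]).tolist() for k in("joint_pos","tcp_pos","eef_rot")})+"\n"); return s
E
python3 - <<'E'
from h import *
s=log();c=cap("wrist");save(c,"w_lower");import pickle;pickle.dump(c,open("w1.pkl","wb"))
print(s["joint_pos"],s["tcp_pos"],s["eef_rot"],-c["R"].T@c["t"],c["hand_eye"])
print(proj(c,[[475,-247,40]]))
E
```

```text
[-3.87499097e+01 -7.31536366e+00  1.16425505e+02  8.01715861e-03
  7.09091556e+01  3.10102501e+01] [ 357.96730098 -231.4712255   293.12703474] [[ 9.38268529e-01  3.45907697e-01 -1.79898020e-04]
 [ 3.45907738e-01 -9.38268479e-01  3.13933574e-04]
 [-6.02006022e-05 -3.56782110e-04 -9.99999935e-01]] [ 422.18681345 -206.90958734  410.47514278] [[-1.32011157e-04 -9.61623661e-01 -2.74371860e-01  6.87441438e+01]
 [ 9.99999939e-01 -3.82443108e-05 -3.47100155e-04 -8.73254928e-01]
 [ 3.23286559e-04 -2.74371889e-01  9.61623607e-01 -1.17351943e+02]
 [ 0.00000000e+00  0.00000000e+00  0.00000000e+00  1.00000000e+00]]
[[334.7003271   79.23890464]]
```

carry_out(
  increments=[
    [2.55,-2.82,-0.37,0,0,0,8.5],
    [2.55,-2.82,-0.37,0,0,0,8.5],
    [2.55,-2.82,-0.37,0,0,0,8.5],
    [2.55,-2.82,-0.37,0,0,0,8.5],
    [2.55,-2.82,-0.37,0,0,0,8.5],
    [2.55,-2.82,-0.37,0,0,0,5],
    [2.55,-2.82,-0.37,0,0,0.06,3],
    [2.55,-2.82,-0.37,0,0,0.06,0],
    [2.55,-2.82,-0.37,0,0,0.067,0],
    [0,0,0,0,0,0,0],
  ],
)

```text
time: 1.82
tcp_pos: [494.1, 86.5, 327.2]
eef_rot: [[0.986, 0.169, 0.003], [0.169, -0.986, 0.004], [0.004, -0.003, -1.0]]
ft_force: [-0.1, -0.6, 1.0]
finger_gap: 24.9
```

Run:
```python
from h import *
s=log();c=cap("wrist");save(c,"w_rack",k=1.4);import pickle;pickle.dump(c,open("w2.pkl","wb"))
print(s["joint_pos"],s["tcp_pos"],s["eef_rot"],s["finger_gap"],s["ft_force"])
```

```text
[  4.83493703   0.16055703 105.4399419    0.20348498  74.19709318
  85.02813749] [494.11577027  86.4532642  327.15927498] [[ 0.98554478  0.16938428  0.00323371]
 [ 0.16937221 -0.9855452   0.00370298]
 [ 0.00381419 -0.00310175 -0.99998792]] 24.90920945131533 [-0.07849447 -0.56096028  0.97185682]
```

View pics/w_rack.png

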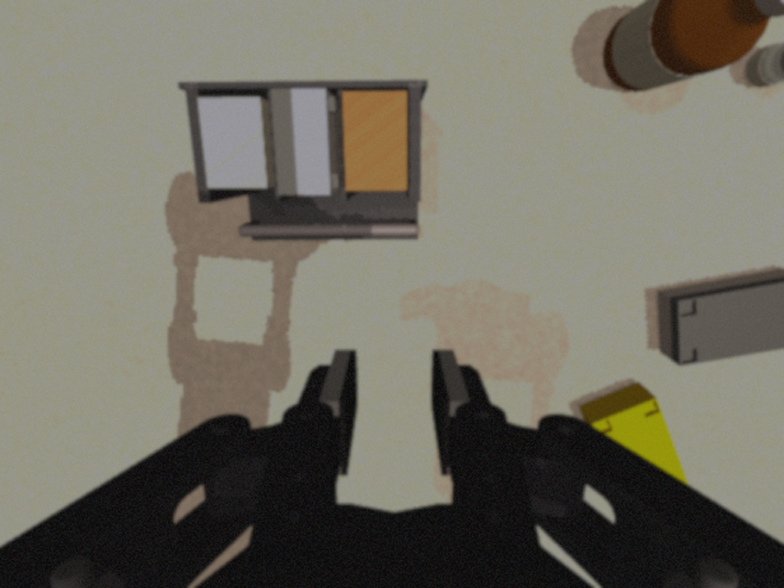

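The wrist view shows the rack square to the image. The case top spans about (272–331, 87–196) and the rail lies at (242–417, 230), in 1.4x pixels.

```bash
cat >> h.py <<'E'
def to(target,rot=None):
    "tool-frame shift in cm (and rotvec) from the measured pose to a target"
    from scipy.spatial.transform import Rotation as Ro
    s=bot.sense();R=np.array(s["eef_rot"]);d=R.T@(np.array(target)-s["tcp_pos"])/10
    return d.round(2),(Ro.from_matrix(R.T@rot).as_rotvec().round(3) if rot is not None else None)
E
python3 - <<'E'
from h import *
import pickle
np.set_printoptions(precision=1,suppress=True)
c=pickle.load(open("w2.pkl","rb"))
g=lambda uv,z: ray(c,np.array(uv)/1.4,z)[:,:2]
r=g([[242,230],[417,230]],47);print("rail",r,np.linalg.norm(r[1]-r[0]))
k=g([[272,88],[327,87],[331,195],[276,196]],130);print("casetop",k)
b=g([[181,83],[427,82]],126);print("back",b,np.linalg.norm(b[1]-b[0]))
for v in (r,b):
    d=v[0]-v[1];print(np.degrees(np.arctan2(-d[0],d[1])),v.mean(0))
th=np.radians(9.7);X=np.array([np.cos(th),np.sin(th)]);Y=np.array([-X[1],X[0]])
o=r.mean(0)+35*X
print("origin",o,"case corners in rack",np.c_[(k-o)@X,(k-o)@Y],"back",(b-o)@X,(b-o)@Y)
E
```

```text
rail [[483.5 219.1]
 [509.1  70.4]] 150.8670491771086
casetop [[592.5 182.5]
 [598.9 148.5]
 [533.3 137.1]
 [526.4 173.3]]
back [[586.  241. ]
 [613.   86.9]] 156.50364548837143
9.771708771110369 [496.3 144.7]
9.92920954799128 [599.5 163.9]
origin [530.8 150.6] case corners in rack [[ 66.2  21.1]
 [ 66.8 -13.6]
 [  0.1 -13.7]
 [ -0.6  23.1]] back [69.7 70.3] [ 79.8 -76.7]
```

Run:
```python
from h import *
th=np.radians(9.8);R=np.array([[np.cos(th),np.sin(th),0],[np.sin(th),-np.cos(th),0],[0,0,-1]])
print(to([555.2,156.3,170],R),bot.finger_overhang)
```

```text
(array([ 7.4 , -6.06, 15.65]), array([-0.001, -0.   ,  0.001])) 25.0
```

carry_out(
  increments=[
    [1.48,-1.21,2,0,0,0,0],
    [1.48,-1.21,3,0,0,0,0],
    [1.48,-1.21,3,0,0,0,0],
    [1.48,-1.21,3,0,0,0,0],
    [1.48,-1.21,3,0,0,0,0],
    [0,0,1.2,0,0,0,0],
    [0,0,0,0,0,0,0],
    [0,0,0.4,0,0,0,0],
    [0,0,0.4,0,0,0,0],
    [0,0,0,0,0,0,0],
  ],
)

```text
time: 2.7
tcp_pos: [554.8, 152.4, 167.8]
eef_rot: [[0.986, 0.165, 0.002], [0.165, -0.986, 0.0], [0.002, 0.0, -1.0]]
ft_force: [-0.6, -0.6, 0.1]
finger_gap: -0.0
```

Run:
```python
from h import *
s=log();c=cap("wrist");save(c,"w3");print(s["tcp_pos"],s["ft_force"],s["finger_gap"],proj(c,[[555.2,156.3,130]]))
```

```text
[554.82175974 152.42932924 167.80466241] [-0.64359194 -0.62480662  0.05670452] -0.00874635888692525 [[275.30456649 253.06168913]]
```

View pics/w3.png

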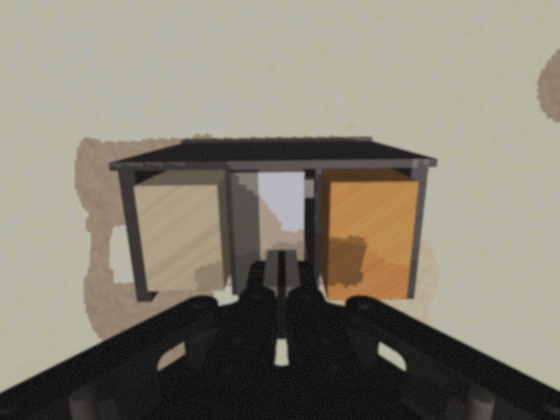

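The wrist view shows the closed fingers centred at u≈282 and the case spanning u 232–305. I'm shifting about 5 mm to the left, then descending to contact.

carry_out(
  increments=[
    [0,-0.25,0,0,0,0,0],
    [0,-0.25,0.3,0,0,0,0],
    [0,0,0.3,0,0,0,0],
    [0,0,0.3,0,0,0,0],
    [0,0,0,0,0,0,0],
  ],
)

```text
time: 3.17
tcp_pos: [553.0, 158.2, 156.8]
eef_rot: [[0.986, 0.166, -0.001], [0.166, -0.986, -0.0], [-0.001, 0.0, -1.0]]
ft_force: [-0.6, 0.3, 0.0]
finger_gap: 0.1
```

carry_out(
  increments=[
    [0,0,0.15,0,0,0,0],
    [0,0,0.15,0,0,0,0],
    [0,0,0,0,0,0,0],
  ],
)

```text
time: 3.42
tcp_pos: [553.9, 158.3, 155.1]
eef_rot: [[0.986, 0.166, 0.0], [0.166, -0.986, 0.0], [0.0, -0.0, -1.0]]
ft_force: [-1.0, -0.8, 3.6]
finger_gap: -0.1
```

carry_out(
  increments=[
    [0,0,0.1,0,0,0,0],
    [0,0,0.1,0,0,0,0],
    [0,0,0,0,0,0,0],
  ],
)

```text
time: 3.67
tcp_pos: [554.3, 158.3, 155.1]
eef_rot: [[0.986, 0.166, 0.001], [0.166, -0.986, 0.0], [0.001, -0.0, -1.0]]
ft_force: [-4.8, -1.7, 12.0]
finger_gap: 0.0
```

Contact is at TCP z 155 with a 12 N press. Now I rotate the tool about the case's front bottom edge.

carry_out(
  increments=[
    [-0.3,0,-0.05,0,0.02,0,0],
    [-0.3,0,-0.04,0,0.02,0,0],
    [-0.6,0,-0.09,0,0.04,0,0],
    [-0.6,0,-0.09,0,0.04,0,0],
  ],
)

```text
time: 4.0
tcp_pos: [537.7, 155.5, 155.9]
eef_rot: [[0.978, 0.166, 0.124], [0.165, -0.986, 0.021], [0.126, -0.0, -0.992]]
ft_force: [0.7, -0.4, 3.5]
finger_gap: -0.3
```

Run:
```python
from h import *
s=log();c=cap("wrist");save(c,"w4");print(s["tcp_pos"],s["ft_force"],s["finger_gap"])
```

```text
[537.72267281 155.50263366 155.88005456] [ 0.73186054 -0.43527404  3.47568028] -0.30262534342155223
```

View pics/w4.png

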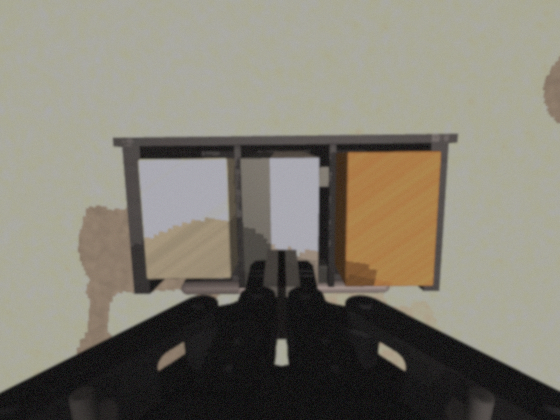

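The view shows the case's rear top edge at row ≈158. I'll check that against the untipped and tipped projections.

```bash
cat >> h.py <<'E'
TH=np.radians(9.8);RX=np.array([np.cos(TH),np.sin(TH),0]);RY=np.array([-np.sin(TH),np.cos(TH),0]);RZ=np.array([0,0,1.]);RO=np.array([531,149.5,0])
def rk(x,y,z): return RO+x*RX+y*RY+z*RZ
def cs(a,x,z,y=0):
    "case point (x from front, z from bottom) tipped by a deg about the front bottom edge"
    a=np.radians(a); return rk(x*np.cos(a)-z*np.sin(a),y,6+z*np.cos(a)+x*np.sin(a))
E
python3 - <<'E'
from h import *
c=cap("wrist");s=bot.sense();print(s["ft_force"],s["tcp_pos"])
for a in (0,3,7): print(a,proj(c,[cs(a,66,124),cs(a,0,124)]))
print(proj(c,[rk(68,-46,126),rk(68,46,126)]))
E
```

```text
[1.53170543 1.22238349 2.23965653] [535.89586069 155.28513011 155.88262702]
0 [[293.22469316 140.74959359]
 [293.0198587  281.49337104]]
3 [[293.46861529 155.59220837]
 [292.98876027 294.22222039]]
7 [[293.75774437 176.61749923]
 [292.91034924 310.35264789]]
[[393.23838797 136.32577272]
 [192.65502818 137.16631894]]
```

The case tipped only about 2° and the finger slipped as the press unloaded. I'll go back, press harder and raise less.

carry_out(
  increments=[
    [0,0,-1.0,0,0,0,0],
    [1.0,0,0,0,-0.06,0,0],
    [1.4,0,0,0,-0.06,0,0],
    [0,0,0,0,0,0,0],
    [0,0,0,0,0,0,0],
  ],
)

```text
time: 4.52
tcp_pos: [559.3, 159.0, 166.6]
eef_rot: [[0.986, 0.166, 0.001], [0.166, -0.986, 0.0], [0.001, -0.0, -1.0]]
ft_force: [0.0, -0.7, 0.0]
finger_gap: -0.1
```

carry_out(
  increments=[
    [0,0,0.5,0,0,0,0],
    [0,0,0.5,0,0,0,0],
    [0,0,0.3,0,0,0,0],
    [0,0,0,0,0,0,0],
  ],
)

```text
time: 4.85
tcp_pos: [557.3, 158.9, 155.1]
eef_rot: [[0.986, 0.166, -0.001], [0.166, -0.986, -0.0], [-0.001, 0.0, -1.0]]
ft_force: [-4.1, -1.9, 11.2]
finger_gap: 0.1
```

carry_out(
  increments=[
    [0,0,0.15,0,0,0,0],
    [0,0,0.1,0,0,0,0],
    [-0.3,0,-0.02,0,0.02,0,0],
    [-0.3,0,-0.03,0,0.02,0,0],
    [-0.3,0,-0.03,0,0.02,0,0],
  ],
)

```text
time: 5.27
tcp_pos: [552.7, 158.1, 155.6]
eef_rot: [[0.984, 0.166, 0.07], [0.166, -0.986, 0.012], [0.071, -0.0, -0.997]]
ft_force: [0.6, -0.1, 12.2]
finger_gap: -0.1
```

carry_out(
  increments=[
    [-0.3,0,-0.04,0,0.02,0,0],
    [-0.3,0,-0.04,0,0.02,0,0],
    [-0.3,0,-0.04,0,0.02,0,0],
  ],
)

```text
time: 5.52
tcp_pos: [544.1, 156.7, 156.4]
eef_rot: [[0.977, 0.166, 0.13], [0.165, -0.986, 0.022], [0.132, -0.0, -0.991]]
ft_force: [0.4, 0.9, 13.2]
finger_gap: 0.2
```

Run:
```python
from h import *
c=cap("wrist");save(c,"w5");im=c["pixels"].astype(int)
u=int(proj(c,cs(0,66,124,-6))[0,0]);print(u,[(v,im[v,u].tolist()) for v in range(130,240,6)])
for a in (0,5,10): print(a,proj(c,[cs(a,66,124,-6)]))
```

```text
306 [(130, [153, 167, 166]), (136, [153, 170, 171]), (142, [152, 171, 171]), (148, [149, 167, 170]), (154, [80, 83, 88]), (160, [42, 45, 48]), (166, [55, 62, 68]), (172, [70, 77, 86]), (178, [74, 81, 90]), (184, [172, 165, 166]), (190, [175, 167, 168]), (196, [178, 170, 169]), (202, [178, 170, 170]), (208, [177, 169, 169]), (214, [176, 168, 168]), (220, [178, 170, 169]), (226, [176, 169, 168]), (232, [174, 167, 168]), (238, [176, 169, 169])]
0 [[306.24865765 161.75555932]]
5 [[306.96546757 186.93027761]]
10 [[307.53367677 213.9673208 ]]
```

The rear edge has moved forward to row ≈181, about 4° of tip, and the press is holding. I'm continuing.

carry_out(
  increments=[
    [-0.3,0,-0.04,0,0.02,0,0],
    [-0.3,0,-0.04,0,0.02,0,0],
    [-0.3,0,-0.04,0,0.02,0,0],
    [-0.3,0,-0.04,0,0.02,0,0],
    [-0.3,0,-0.04,0,0.02,0,0],
  ],
)

```text
time: 5.98
tcp_pos: [529.8, 154.4, 156.7]
eef_rot: [[0.959, 0.166, 0.229], [0.162, -0.986, 0.039], [0.232, -0.0, -0.973]]
ft_force: [-0.5, 0.1, 15.6]
finger_gap: -0.1
```

```bash
cat > rear.py <<'E'
from h import *
c=cap("wrist");save(c,"w6");im=c["pixels"].astype(int).min(2)
P=lambda a:proj(c,cs(a,66,124,-6))[0]
u=int(P(5)[0]);col=im[:,u-2:u+3].mean(1)
v=[i for i in range(150,330) if col[i]>140 and col[i-4]<110];print("u",u,"edges",v)
for a in (0,5,10,15,20,25): print(a,P(a).round())
E
python3 rear.py
```

```text
u 306 edges [182, 183, 184]
0 [306. 137.]
5 [306. 160.]
10 [307. 184.]
15 [308. 211.]
20 [308. 239.]
25 [308. 268.]
```

It tracks at about 10° now. I'm continuing in steps.

carry_out(
  increments=[
    [-0.3,0,-0.05,0,0.02,0,0],
    [-0.3,0,-0.05,0,0.02,0,0],
    [-0.3,0,-0.05,0,0.02,0,0],
    [-0.3,0,-0.05,0,0.02,0,0],
    [-0.3,0,-0.05,0,0.02,0,0],
    [-0.3,0,-0.05,0,0.02,0,0],
  ],
)

```text
time: 6.53
tcp_pos: [512.1, 151.5, 155.2]
eef_rot: [[0.925, 0.166, 0.343], [0.156, -0.986, 0.058], [0.348, -0.001, -0.938]]
ft_force: [-2.1, -0.1, 17.5]
finger_gap: -0.1
```

```bash
python3 rear.py
```

```text
u 305 edges [182, 183, 184]
0 [305. 111.]
5 [306. 129.]
10 [307. 151.]
15 [307. 175.]
20 [308. 201.]
25 [309. 229.]
```

carry_out(
  increments=[
    [-0.3,0,-0.05,0,0.02,0,0],
    [-0.3,0,-0.05,0,0.02,0,0],
    [-0.3,0,-0.05,0,0.02,0,0],
    [-0.3,0,-0.05,0,0.02,0,0],
    [-0.3,0,-0.05,0,0.02,0,0],
    [-0.3,0,-0.05,0,0.02,0,0],
    [-0.3,0,-0.05,0,0.02,0,0],
    [-0.3,0,-0.06,0,0.02,0,0],
  ],
)

```text
time: 7.25
tcp_pos: [488.9, 147.8, 149.8]
eef_rot: [[0.858, 0.167, 0.486], [0.145, -0.986, 0.083], [0.494, -0.001, -0.87]]
ft_force: [-6.9, -2.2, 21.2]
finger_gap: 0.2
```

carry_out(
  increments=[
    [-0.3,0,-0.07,0,0.02,0,0],
    [-0.3,0,-0.07,0,0.02,0,0],
    [-0.3,0,-0.07,0,0.02,0,0],
    [-0.3,0,-0.07,0,0.02,0,0],
    [-0.3,0,-0.07,0,0.02,0,0],
  ],
)

```text
time: 7.67
tcp_pos: [472.7, 145.3, 143.7]
eef_rot: [[0.807, 0.167, 0.567], [0.136, -0.986, 0.097], [0.575, -0.002, -0.818]]
ft_force: [-8.5, -3.1, 20.7]
finger_gap: 0.1
```

```bash
sed -i 's/20,25)/20,25,30,35)/' rear.py; python3 rear.py
```

```text
u 303 edges []
0 [303.  68.]
5 [304.  78.]
10 [305.  90.]
15 [306. 105.]
20 [307. 124.]
25 [308. 145.]
30 [309. 169.]
35 [310. 196.]
```

carry_out(
  increments=[
    [-0.3,0,-0.09,0,0.02,0,0],
    [-0.3,0,-0.09,0,0.02,0,0],
    [-0.3,0,-0.09,0,0.01,0,0],
    [-0.3,0,-0.09,0,0,0,0],
    [-0.2,0,-0.09,0,0,0,0],
    [0,0,0,0,0,0,0],
  ],
)

```text
time: 8.22
tcp_pos: [454.2, 141.4, 133.8]
eef_rot: [[0.786, 0.166, 0.595], [0.133, -0.986, 0.1], [0.604, 0.0, -0.797]]
ft_force: [-0.7, -0.8, -0.4]
finger_gap: 0.2
```

Run:
```python
from h import *
s=log();c=cap("scene");p=proj(c,rk(-20,0,80))[0].astype(int);print(p,s["tcp_pos"],s["ft_force"]);save(c,"s7",(p[0]-90,p[1]-80,p[0]+90,p[1]+60),4)
```

```text
[339 273] [454.20780098 141.3592536  133.80853156] [-0.73573805 -0.82487226 -0.36469283]
```

View pics/s7.png

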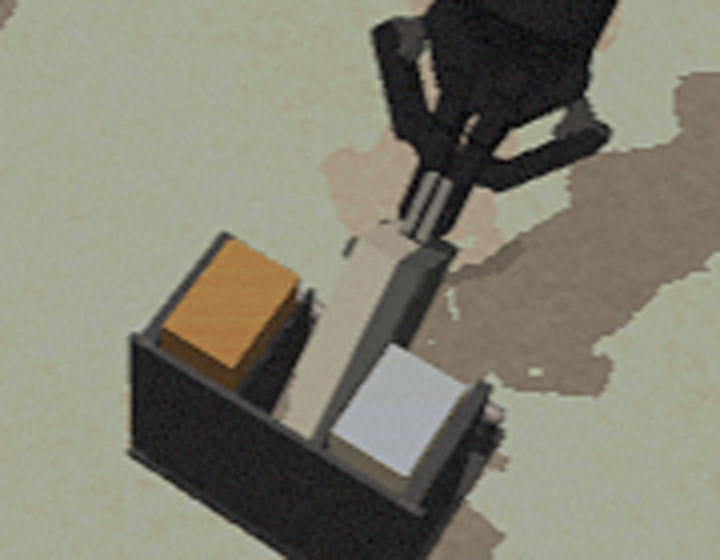

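The case leans on the rail and the finger is free of it. I retreat, align with the case axis, open, and then go in for the grasp on the protruding end.

```bash
cat >> h.py <<'E'
def tool(a): # tool pointing down the tipped case axis, y=-rack y
    a=np.radians(a);x=np.cos(a)*RX+np.sin(a)*RZ;z=np.sin(a)*RX-np.cos(a)*RZ;return np.c_[x,-RY,z]
E
python3 - <<'E'
from h import *
np.set_printoptions(suppress=True)
print(to(cs(38,33,165,4.5),tool(38)),to(cs(38,33,102,4.5),tool(38)))
E
```

```text
(array([ 1.45,  0.06, -1.73]), array([ 0.003,  0.015, -0.003])) (array([1.54, 0.04, 4.57]), array([ 0.003,  0.015, -0.003]))
```

carry_out(
  increments=[
    [0,0,-0.9,0,0.005,0,0],
    [0,0,-1.0,0,0.005,0,3],
    [0.7,0,0,0,0.005,0,6.8],
    [0.8,0,0,0,0,0,6.8],
    [0,0,0,0,0,0,6.8],
    [0,0,0,0,0,0,6.8],
    [0,0,0,0,0,0,6.8],
    [0,0,0,0,0,0,6.8],
    [0,0,0,0,0,0,6.8],
  ],
)

```text
time: 9.02
tcp_pos: [455.7, 141.6, 158.2]
eef_rot: [[0.777, 0.166, 0.607], [0.131, -0.986, 0.102], [0.616, 0.0, -0.788]]
ft_force: [0.2, -0.2, 0.3]
finger_gap: 67.8
```

Run:
```python
from h import *
np.set_printoptions(suppress=True)
s=log();c=cap("wrist");save(c,"w8")
print(s["finger_gap"],s["tcp_pos"],to(cs(38,33,102,4.5),tool(38)))
print(proj(c,[cs(38,x,124,y) for x in(0,66) for y in (-13,22)]))
```

```text
67.77331061309458 [455.69652102 141.62615833 158.17979707] (array([-0.14,  0.04,  6.45]), array([ 0.003, -0.001, -0.003]))
[[315.24551485 307.93948562]
 [251.91295092 308.22934659]
 [318.52568407 191.37196841]
 [248.22082687 191.65496228]]
```

View pics/w8.png

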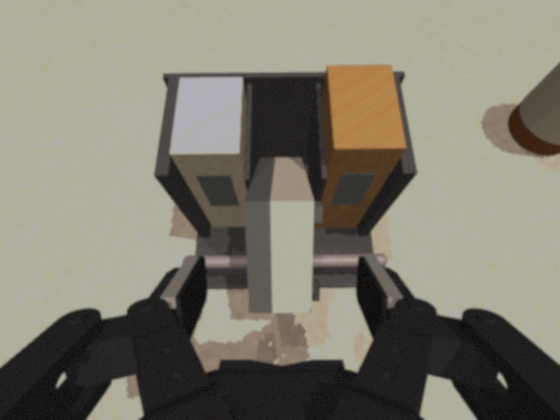

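The case end sits at u 248–315, rows 198–312, matching the prediction within a few mm, and the fingers straddle it centrally. I'm advancing and gripping.

carry_out(
  increments=[
    [0,0,1.4,0,0,0,6.8],
    [0,0,1.4,0,0,0,6.8],
    [0,0,1.4,0,0,0,6.8],
    [0,0,1.4,0,0,0,6.8],
    [0,0,0.8,0,0,0,6.8],
    [0,0,0,0,0,0,6.8],
    [0,0,0,0,0,0,2.5],
    [0,0,0,0,0,0,2.5],
    [0,0,0,0,0,0,2.5],
    [0,0,0,0,0,0,2.5],
  ],
)

```text
time: 9.9
tcp_pos: [484.9, 147.3, 130.3]
eef_rot: [[0.781, 0.162, 0.603], [0.132, -0.987, 0.094], [0.611, 0.006, -0.792]]
ft_force: [-1.2, -0.3, 2.1]
finger_gap: 33.8
```

carry_out(
  increments=[
    [0,0,0,0,0,0,2.5],
    [0,0,0,0,0,0,2.5],
    [0,0,0,0,0,0,2.5],
  ],
)

```text
time: 10.15
tcp_pos: [485.1, 147.3, 130.2]
eef_rot: [[0.781, 0.162, 0.603], [0.132, -0.987, 0.094], [0.611, 0.006, -0.792]]
ft_force: [-2.3, 0.9, 4.6]
finger_gap: 33.9
```

Run:
```python
from h import *
np.set_printoptions(suppress=True,precision=4)
from scipy.optimize import least_squares
from scipy.spatial.transform import Rotation as Ro
log()
L=[json.loads(l) for l in open("log.jsonl")]
L.insert(0,dict(joint_pos=[-73.722,17.653,93.61,0,68.738,-3.994],tcp_pos=[216.514,-586.305,256.272],eef_rot=[[.9378,.3472,0],[.3472,-.9378,0],[0,0,-1]]))
rz=lambda a:Ro.from_euler("z",a,degrees=True).as_matrix();ry=lambda a:Ro.from_euler("y",a,degrees=True).as_matrix()
def fk(q,p):
    d1,a1,a2,a3,d4,d6,o6,lat=p
    R=rz(q[0]);x=np.array([0,0,d1])+R@[a1,lat,0]
    R=R@ry(q[1]);x=x+R@[0,0,a2];R=R@ry(q[2]);x=x+R@[a3,0,d4]
    R=R@rz(q[3]);R=R@ry(q[4]);x=x+R@[0,0,d6];R=R@rz(q[5]+o6);return x,R
def res(p):
    r=[]
    for l in L:
        x,R=fk(l["joint_pos"],p);r+=list(x-l["tcp_pos"])+list(100*(R-np.array(l["eef_rot"])).ravel())
    return np.array(r)
for o in (0,90,180,-90):
    f=least_squares(res,[300,0,300,0,300,200,o,0]);print(o,f.cost,f.x)
```

```text
0 0.005177718144726641 [314.5025  -0.0028 481.8033  36.6015 526.504  292.3021  89.9945  43.4993]
90 0.005177718144724835 [314.5025  -0.0028 481.8033  36.6015 526.504  292.3021  89.9945  43.4993]
180 0.005177718144724666 [314.5025  -0.0028 481.8033  36.6015 526.504  292.3021  89.9945  43.4993]
-90 0.0051777181447255 [314.5025  -0.0028 481.8033  36.6015 526.504  292.3021  89.9945  43.4993]
```

Gripped, with the gap at 34 mm. The fitted kinematic model is exact to about 0.01 mm, so I'll use it to check the reach for the set-down, regrasp and place. I also refine the lower case from the wrist picture taken on the way.

```bash
cat > kin.py <<'E'
from h import *
from scipy.optimize import least_squares
from scipy.spatial.transform import Rotation as Ro
P=[314.5025,-.0028,481.8033,36.6015,526.504,292.3021,89.9945,43.4993]
LO=np.array([-175.34,-45.06,2.9,-68.45,3.09,-168.51])+2;HI=np.array([175.34,112.39,150.54,248.45,151.38,168.51])-2
rz=lambda a:Ro.from_euler("z",a,degrees=True).as_matrix();ry=lambda a:Ro.from_euler("y",a,degrees=True).as_matrix()
def fk(q,p=P):
    d1,a1,a2,a3,d4,d6,o6,lat=p
    R=rz(q[0]);x=np.array([0,0,d1])+R@[a1,lat,0]
    R=R@ry(q[1]);x=x+R@[0,0,a2];R=R@ry(q[2]);x=x+R@[a3,0,d4]
    R=R@rz(q[3]);R=R@ry(q[4]);x=x+R@[0,0,d6];return x,R@rz(q[5]+o6)
def ik(x,R,q0):
    def r(q):
        y,S=fk(q);return np.r_[(y-x)/300,(S-R).ravel()/2]
    f=least_squares(r,np.clip(q0,LO+.1,HI-.1),bounds=(LO,HI),x_scale=50,max_nfev=60)
    return f.x,np.sqrt(2*f.cost)
def ikm(x,R,seeds):
    best=None
    for s in seeds:
        q,e=ik(x,R,s)
        if e<1e-3: return q
    return None
az=lambda d:np.array([np.cos(np.radians(d)),np.sin(np.radians(d)),0])
def tp(y,z,b,s): # tool rot from case axes y,z: tool z = -y cos b - z sin b, jaws along case x
    x=np.cross(y,z);b=np.radians(b);tz=-y*np.cos(b)-z*np.sin(b);ty=s*x;return np.c_[np.cross(ty,tz),ty,tz]
E
python3 - <<'E'
from kin import *
import pickle
np.set_printoptions(suppress=True,precision=1)
c=pickle.load(open("w1.pkl","rb"));im=c["pixels"].astype(int)
u,v=proj(c,[[475,-247,40]])[0].astype(int)
m=((im.max(2)-im.min(2)<28)&(im.max(2)<125)&(im.max(2)>60)).astype(np.uint8);m=cv2.morphologyEx(m,cv2.MORPH_OPEN,np.ones((5,5)))
n,l,st,ce=cv2.connectedComponentsWithStats(m);k=l[v,u];print(st[k],ce[k],im[v,u]);cv2.imwrite("pics/m.png",(l==k)*255)
ct=max(cv2.findContours((l==k).astype(np.uint8),0,1)[0],key=cv2.contourArea);bp=cv2.boxPoints(cv2.minAreaRect(ct));w=ray(c,bp,40)
e=np.diff(np.r_[w,w[:1]],axis=0)[:,:2];print(bp,w[:,:2],np.linalg.norm(e,axis=1),np.degrees(np.arctan2(e[:,1],e[:,0])),w.mean(0))
save(c,"w1c",(max(u-140,0),max(0,v-100),u+140,v+110),2.5)
E
```

```text
[ 267   42  129   71 8551] [331.1  77.2] [ 89  96 102]
[[267.  42.]
 [395.  42.]
 [395. 112.]
 [267. 112.]] [[ 483.9 -168.5]
 [ 529.  -290.9]
 [ 467.  -320.7]
 [ 419.4 -191.4]] [130.5  68.8 137.8  68.5] [ -69.8 -154.4  110.2   19.6] [ 474.8 -242.9   40. ][ WARN:0@0.550] global loadsave.cpp:1063 imwrite_ Unsupported depth image for selected encoder is fallbacked to CV_8U.
```

View pics/w1c.png

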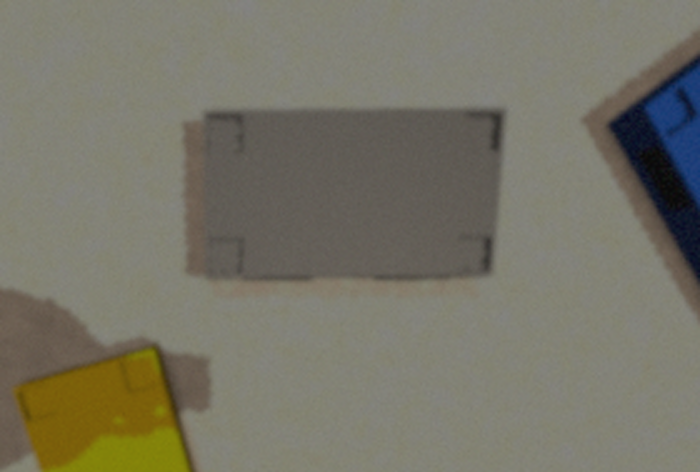

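```bash
cat > plan.py <<'E'
from kin import *
np.set_printoptions(suppress=True,precision=0)
LC=np.array([476,-247,0]);LA=109.
def seeds(x):
    a=np.degrees(np.arctan2(x[1],x[0]));return [[a,j2,100,j4,60,j6] for j2 in(0,30) for j4 in(0,90,180,-50) for j6 in(-90,0,90)]
for b in (20,30,38):
  for fl in (0,180):
    for s in (1,-1):
      z=az(LA+fl);y=RZ;R=tp(y,z,b,s);x=LC+[0,0,61]-R[:,2]*6
      q=ikm(x,R,seeds(x)); 
      if q is None: print(b,fl,s,"no final");continue
      print(b,fl,s,"final",q)
      for pp in ((480,-20),(560,-20),(620,-10),(420,0)):
        out=[]
        for A in range(-180,180,20):
          yy=az(A);R=tp(yy,RZ,b,s);x=np.array([*pp,64.])+yy*6-R[:,2]*6
          qq=ikm(x,R,[q]+seeds(x)[::3])
          if qq is not None: out.append((A,qq.round().astype(int).tolist()))
        if out: print("   ",pp,out)
E
timeout 500 python3 plan.py
```

```text
20 0 1 final [-24.  19. 121. -31.  29. 163.]
    (480, -20) [(-160, [-40, 39, 144, 121, 72, 87]), (-140, [-46, 38, 135, 92, 70, 98]), (-120, [-44, 40, 123, 71, 75, 107]), (-100, [-40, 44, 111, 55, 83, 111]), (-80, [-34, 49, 100, 43, 93, 112]), (-60, [-27, 53, 89, 32, 102, 110]), (-40, [-20, 56, 81, 20, 110, 104]), (-20, [-12, 59, 76, 8, 114, 96]), (0, [-5, 59, 75, -5, 116, 86]), (20, [3, 58, 77, -18, 113, 77]), (40, [10, 56, 83, -30, 106, 70]), (60, [16, 52, 92, -41, 97, 66]), (80, [22, 48, 102, -53, 87, 65]), (140, [24, 38, 137, 246, 68, 85]), (160, [9, 39, 146, 208, 75, 93])]
    (560, -20) [(-180, [-13, 38, 141, 167, 69, 90]), (-160, [-30, 38, 136, 128, 67, 95]), (-140, [-37, 39, 127, 98, 68, 104]), (-120, [-38, 43, 115, 75, 74, 113]), (-100, [-35, 48, 102, 59, 85, 117]), (-80, [-30, 53, 89, 46, 96, 118]), (-60, [-24, 58, 77, 35, 107, 115]), (-40, [-18, 63, 68, 23, 116, 109]), (-20, [-11, 66, 62, 10, 122, 98]), (0, [-4, 67, 60, -5, 124, 86]), (20, [2, 65, 63, -19, 120, 74]), (40, [9, 62, 70, -32, 112, 65]), (60, [15, 57, 80, -43, 102, 60]), (80, [19, 52, 92, -55, 90, 59]), (140, [
[... 18308 characters left out ...]
112, -93]), (20, [2, 60, 61, -15, 109, -106]), (40, [7, 57, 68, -26, 101, -117]), (60, [12, 52, 77, -36, 91, -125]), (80, [15, 47, 88, -47, 79, -131]), (100, [17, 41, 100, -59, 66, -133]), (160, [4, 27, 129, 218, 31, -109])]
    (420, 0) [(-140, [-42, 21, 143, 85, 52, -70]), (-120, [-42, 25, 134, 64, 59, -65]), (-100, [-38, 30, 123, 49, 68, -64]), (-80, [-32, 34, 114, 37, 76, -66]), (-60, [-25, 38, 106, 27, 83, -70]), (-40, [-18, 41, 99, 17, 89, -76]), (-20, [-11, 43, 95, 7, 93, -84]), (0, [-4, 44, 94, -3, 94, -93]), (20, [3, 43, 95, -13, 92, -101]), (40, [10, 41, 99, -23, 88, -108]), (60, [17, 38, 106, -33, 81, -114]), (80, [22, 34, 114, -44, 73, -118]), (100, [27, 30, 123, -58, 63, -119])]
```

Lots of feasible configurations. The plan is to set the case upright near (500,-30) with its lid to azimuth -90°, then regrasp across the 66 mm width from the lid side with the tool 30° below horizontal. Then I turn it so the long axis points to azimuth -71°. First comes the lift.

carry_out(
  increments=[
    [0.3,0,-0.4,0,0,0,2.5],
    [0.6,0,-0.8,0,0,0,2.5],
    [1.2,0,-1.6,0,0,0,2.5],
    [1.2,0,-1.6,0,0,0,2.5],
    [1.2,0,-1.6,0,0,0,2.5],
    [1.2,0,-1.6,0,0,0,2.5],
    [1.2,0,-1.6,0,0,0,2.5],
    [1.2,0,-1.6,0,0,0,2.5],
    [0.8,0,-1.1,0,0,0,2.5],
    [0,0,0,0,0,0,2.5],
  ],
)

```text
time: 10.98
tcp_pos: [485.4, 146.3, 261.5]
eef_rot: [[0.777, 0.156, 0.61], [0.13, -0.988, 0.086], [0.616, 0.012, -0.787]]
ft_force: [0.1, 0.7, -0.8]
finger_gap: 33.9
```

```bash
cat >> kin.py <<'E'
def rows(q0,q1,n,claw,R0=None,x0=None):
    "increments along the joint-space line q0->q1 (eased)"
    out=[];x,R=fk(q0)
    if R0 is not None: x,R=np.array(x0),np.array(R0)
    for i in range(1,n+1):
        t=i/n; t=0.5*t+0.5*t*t*(3-2*t)
        y,S=fk(np.array(q0)+(np.array(q1)-q0)*t)
        v=np.r_[(R.T@(y-x)/10).round(2),Ro.from_matrix(R.T@S).as_rotvec().round(3)]
        x=x+R@v[:3]*10;R=R@Ro.from_rotvec(v[3:]).as_matrix();out.append(v.tolist()+[claw])
    m=np.array(out);print("max",np.abs(m[:,:3]).max(),np.abs(m[:,3:6]).max())
    for k in range(0,n,10): print(json.dumps(out[k:k+10]))
def down(y,c=-1): # tool down, jaws along case y (tool y = c*y)
    return np.c_[np.cross(c*y,-RZ),c*y,-RZ]
E
python3 - <<'E'
from kin import *
np.set_printoptions(suppress=True,precision=1)
s=log();q=np.array(s["joint_pos"]);print(q,s["ft_force"],s["finger_gap"],s["tcp_pos"])
c=cap("wrist");save(c,"w9")
y=az(-90);R=down(y);q1=ikm(np.array([500,-30,135.]),R,[[-5,10,105,0,70,-90]]);print(q1)
# lowest path heights of the case bottom corners
for t in np.linspace(0,1,6):
    x,S=fk(q+(q1-q)*t);print(x,(x+S[:,2]*104-S[:,0]*33)[2],(x+S[:,2]*104+S[:,0]*33)[2],(x+S[:,2]*104)[:2])
rows(q,q1,30,2.5)
E
```

```text
[ 14.  -13.6 133.1  -9.4  22.9 102.2] [ 0.1  0.7 -0.8] 33.867106912076586 [485.4 146.3 261.5]
[ -8.4  13.2 115.3  -0.   51.5 -98.4]
[485.4 146.3 261.5] 159.28468453971684 199.9646921717913 [548.8 155.3]
[498.  108.7 234.7] 132.35864467647946 157.77303748705725 [550.8 110.9]
[505.2  71.7 208.3] 110.30949389543301 114.65581175130754 [545.6  69.4]
[507.4  35.9 182.7] 86.70853160461573 78.01534277877073 [534.6  31.7]
[505.5   1.9 158.2] 59.226745186751295 50.97546934121717 [518.9  -1.5]
[500. -30. 135.] 31.00000000001274 31.00000000002634 [500. -30.]
max 0.75 0.126
[[-0.09, 0.36, 0.25, -0.005, -0.012, -0.056, 2.5], [-0.13, 0.41, 0.29, -0.005, -0.015, -0.065, 2.5], [-0.17, 0.45, 0.33, -0.003, -0.017, -0.074, 2.5], [-0.23, 0.49, 0.37, -0.003, -0.019, -0.082, 2.5], [-0.3, 0.49, 0.4, 0.0, -0.021, -0.09, 2.5], [-0.37, 0.5, 0.43, 0.002, -0.023, -0.096, 2.5], [-0.44, 0.49, 0.45, 0.006, -0.023, -0.102, 2.5], [-0.51, 0.45, 0.48, 0.009, -0.023, -0.107, 2.5], [-0.57, 0.41, 0.49, 0.012, -0.023, -0.112, 2.5], [-0.64, 0.34, 0.51, 0.016, -0.021, -0.116, 2.5]]
[[-0.68, 0.27, 0.53, 0.02, -0.019, -0.119, 
[... 229 characters left out ...]
 0.0, -0.125, 2.5], [-0.67, -0.28, 0.53, 0.028, 0.006, -0.124, 2.5], [-0.61, -0.35, 0.52, 0.026, 0.009, -0.123, 2.5], [-0.55, -0.42, 0.51, 0.024, 0.013, -0.121, 2.5], [-0.48, -0.47, 0.49, 0.021, 0.017, -0.119, 2.5]]
[[-0.4, -0.5, 0.48, 0.017, 0.019, -0.115, 2.5], [-0.32, -0.53, 0.45, 0.015, 0.02, -0.111, 2.5], [-0.25, -0.52, 0.43, 0.01, 0.021, -0.106, 2.5], [-0.18, -0.52, 0.4, 0.007, 0.022, -0.101, 2.5], [-0.12, -0.51, 0.37, 0.004, 0.02, -0.095, 2.5], [-0.07, -0.47, 0.35, 0.002, 0.02, -0.089, 2.5], [-0.02, -0.43, 0.31, -0.001, 0.018, -0.081, 2.5], [0.02, -0.38, 0.28, -0.002, 0.016, -0.073, 2.5], [0.03, -0.34, 0.24, -0.003, 0.014, -0.064, 2.5], [0.05, -0.29, 0.21, -0.004, 0.012, -0.055, 2.5]]
```

The direct path would dip over the carton, so I go sideways at height first and then turn.

carry_out(
  increments=[
    [-0.5,1.4,-0.6,0,0,0,2.5],
    [-1.1,2.7,-0.9,0,0,0,2.5],
    [-1.1,2.7,-0.8,0,0,0,2.5],
    [-1.1,2.7,-0.8,0,0,0,2.5],
    [-1.1,2.7,-0.8,0,0,0,2.5],
    [-1.1,2.7,-0.8,0,0,0,2.5],
    [-0.5,1.4,-0.4,0,0,0,2.5],
    [0,0,0,0,0,0,2.5],
  ],
)

```text
time: 11.7
tcp_pos: [428.1, -24.3, 258.3]
eef_rot: [[0.784, 0.149, 0.603], [0.126, -0.989, 0.081], [0.608, 0.012, -0.794]]
ft_force: [-0.3, 0.4, -1.4]
finger_gap: 33.6
```

Run:
```python
from kin import *
np.set_printoptions(suppress=True,precision=1)
s=log();q=np.array(s["joint_pos"]);print(q,s["ft_force"],s["finger_gap"],s["tcp_pos"])
y=az(-90);R=down(y);q1=ikm(np.array([500,-30,135.]),R,[[-5,10,105,0,70,-90]]);print(q1)
for t in np.linspace(0,1,4):
    x,S=fk(q+(q1-q)*t);print(x,(x+S[:,2]*104-S[:,0]*33)[2],(x+S[:,2]*104+S[:,0]*33)[2],(x+S[:,2]*104)[:2])
rows(q,q1,30,2.5)
```

```text
[-20.6 -25.4 140.9  30.6  34.4  39.8] [-0.3  0.4 -1.4] 33.55874843070992 [428.1 -24.3 258.3]
[ -8.4  13.2 115.3  -0.   51.5 -98.4]
[428.1 -24.3 258.3] 155.66806251876 195.79853676310455 [490.7 -15.9]
[453.  -20.5 227.1] 124.2592014784831 141.90703996208654 [495.8  -8.8]
[476.8 -22.8 185.4] 85.36407296149565 82.62628535705795 [498. -14.]
[500. -30. 135.] 31.000000000012665 31.000000000026272 [500. -30.]
max 0.6 0.124
[[0.03, -0.02, 0.2, 0.005, -0.011, -0.054, 2.5], [0.03, -0.02, 0.24, 0.006, -0.013, -0.063, 2.5], [0.04, -0.01, 0.27, 0.008, -0.014, -0.072, 2.5], [0.04, -0.01, 0.3, 0.01, -0.016, -0.08, 2.5], [0.04, 0.01, 0.34, 0.011, -0.015, -0.087, 2.5], [0.05, 0.02, 0.37, 0.014, -0.017, -0.093, 2.5], [0.04, 0.03, 0.41, 0.016, -0.016, -0.1, 2.5], [0.03, 0.04, 0.43, 0.018, -0.015, -0.105, 2.5], [0.02, 0.06, 0.46, 0.02, -0.015, -0.109, 2.5], [0.02, 0.07, 0.48, 0.021, -0.013, -0.113, 2.5]]
[[-0.01, 0.09, 0.51, 0.024, -0.012, -0.117, 2.5], [-0.01, 0.09, 0.53, 0.025, -0.01, -0.119, 2.5], [-0.04, 0.11, 0.55, 0.027, -0.008, -0.122, 2.5], [-0.07, 0.11, 0.57, 0.027, -0.005, -0.122, 2.5], [-0.08, 0.11, 0.57, 0.027, -0.003, -0.124, 2.5], [-0.1, 0.11, 0.59, 0.028, 0.0, -0.123, 2.5], [-0.13, 0.11, 0.6, 0.028, 0.003, -0.123, 2.5], [-0.15, 0.1, 0.59, 0.027, 0.005, -0.121, 2.5], [-0.16, 0.08, 0.6, 0.026, 0.007, -0.119, 2.5], [-0.18, 0.07, 0.59, 0.025, 0.009, -0.117, 2.5]]
[[-0.2, 0.06, 0.58, 0.023, 0.011, -0.113, 2.5], [-0.2, 0.04, 0.57, 0.021, 0.012, -0.11, 2.5], [-0.2, 0.02, 0.55, 0.02, 0.014, -0.105, 2.5], [-0.2, 0.0, 0.53, 0.017, 0.014, -0.099, 2.5], [-0.2, -0.01, 0.5, 0.016, 0.014, -0.094, 2.5], [-0.19, -0.02, 0.47, 0.013, 0.015, -0.087, 2.5], [-0.18, -0.03, 0.43, 0.012, 0.014, -0.079, 2.5], [-0.16, -0.04, 0.39, 0.01, 0.013, -0.072, 2.5], [-0.15, -0.04, 0.35, 0.008, 0.012, -0.064, 2.5], [-0.12, -0.05, 0.29, 0.006, 0.01, -0.054, 2.5]]
```

carry_out(
  increments=[
    [0.03,-0.02,0.2,0.005,-0.011,-0.054,2.5],
    [0.03,-0.02,0.24,0.006,-0.013,-0.063,2.5],
    [0.04,-0.01,0.27,0.008,-0.014,-0.072,2.5],
    [0.04,-0.01,0.3,0.01,-0.016,-0.08,2.5],
    [0.04,0.01,0.34,0.011,-0.015,-0.087,2.5],
    [0.05,0.02,0.37,0.014,-0.017,-0.093,2.5],
    [0.04,0.03,0.41,0.016,-0.016,-0.1,2.5],
    [0.03,0.04,0.43,0.018,-0.015,-0.105,2.5],
    [0.02,0.06,0.46,0.02,-0.015,-0.109,2.5],
    [0.02,0.07,0.48,0.021,-0.013,-0.113,2.5],
  ],
)

```text
time: 12.53
tcp_pos: [451.2, -16.7, 231.5]
eef_rot: [[0.417, 0.799, 0.433], [0.853, -0.508, 0.115], [0.312, 0.322, -0.894]]
ft_force: [0.3, 0.4, -1.9]
finger_gap: 33.8
```

carry_out(
  increments=[
    [-0.01,0.09,0.51,0.024,-0.012,-0.117,2.5],
    [-0.01,0.09,0.53,0.025,-0.01,-0.119,2.5],
    [-0.04,0.11,0.55,0.027,-0.008,-0.122,2.5],
    [-0.07,0.11,0.57,0.027,-0.005,-0.122,2.5],
    [-0.08,0.11,0.57,0.027,-0.003,-0.124,2.5],
    [-0.1,0.11,0.59,0.028,0,-0.123,2.5],
    [-0.13,0.11,0.6,0.028,0.003,-0.123,2.5],
    [-0.15,0.1,0.59,0.027,0.005,-0.121,2.5],
    [-0.16,0.08,0.6,0.026,0.007,-0.119,2.5],
    [-0.18,0.07,0.59,0.025,0.009,-0.117,2.5],
  ],
)

```text
time: 13.37
tcp_pos: [480.7, -19.4, 180.7]
eef_rot: [[-0.64, 0.747, 0.18], [0.766, 0.638, 0.08], [-0.055, 0.189, -0.98]]
ft_force: [0.3, -0.0, -2.1]
finger_gap: 33.7
```

carry_out(
  increments=[
    [-0.2,0.06,0.58,0.023,0.011,-0.113,2.5],
    [-0.2,0.04,0.57,0.021,0.012,-0.11,2.5],
    [-0.2,0.02,0.55,0.02,0.014,-0.105,2.5],
    [-0.2,0,0.53,0.017,0.014,-0.099,2.5],
    [-0.2,-0.01,0.5,0.016,0.014,-0.094,2.5],
    [-0.19,-0.02,0.47,0.013,0.015,-0.087,2.5],
    [-0.18,-0.03,0.43,0.012,0.014,-0.079,2.5],
    [-0.16,-0.04,0.39,0.01,0.013,-0.072,2.5],
    [0,0,0,0,0,0,2.5],
  ],
)

```text
time: 14.12
tcp_pos: [499.0, -24.7, 141.7]
eef_rot: [[-0.993, 0.113, 0.024], [0.113, 0.993, 0.014], [-0.022, 0.017, -1.0]]
ft_force: [-0.4, 0.2, -2.0]
finger_gap: 33.8
```

Run:
```python
from kin import *
s=log();print(np.round(s["joint_pos"]),to([500,-30,135],down(az(-90))))
c=cap("scene");p=proj(c,[500,-30,70])[0].astype(int);save(c,"s10",(p[0]-90,p[1]-80,p[0]+90,p[1]+60),4)
```

```text
[ -8.  12. 116.   1.  51. -93.] (array([-0.15, -0.52,  0.67]), array([ 0.015,  0.023, -0.113]))
```

View pics/s10.png

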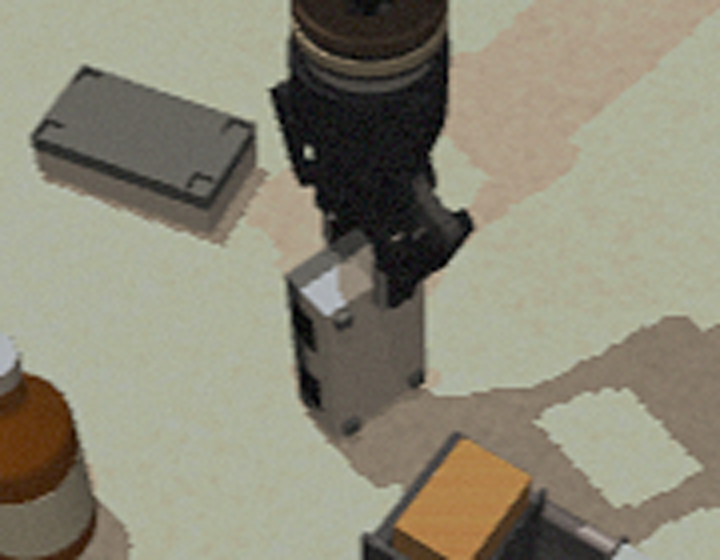

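The case hangs upright, with its lid towards the lower case and its feet towards the rack. The two dark latches on the narrow front leave the middle free. Working back from the grasp pose, the pads sit about 4 mm below the end, so I expect the floor at TCP z≈126. I'm lowering.

carry_out(
  increments=[
    [-0.05,-0.2,0.3,0.007,0.011,-0.056,2.5],
    [-0.05,-0.2,0.3,0.008,0.012,-0.057,2.5],
    [0,0,0.3,0,0,0,2.5],
    [0,0,0.2,0,0,0,2.5],
    [0,0,0,0,0,0,2.5],
    [0,0,0,0,0,0,2.5],
  ],
)

```text
time: 14.67
tcp_pos: [500.0, -29.7, 132.9]
eef_rot: [[-1.0, 0.004, 0.003], [0.004, 1.0, 0.001], [-0.003, 0.001, -1.0]]
ft_force: [0.8, 0.0, -2.0]
finger_gap: 33.9
```

carry_out(
  increments=[
    [0,0,0.15,0,0,0,2.5],
    [0,0,0.15,0,0,0,2.5],
    [0,0,0,0,0,0,2.5],
  ],
)

```text
time: 14.92
tcp_pos: [500.3, -29.9, 130.1]
eef_rot: [[-1.0, 0.003, 0.004], [0.003, 1.0, 0.001], [-0.004, 0.001, -1.0]]
ft_force: [0.7, -0.4, -1.7]
finger_gap: 33.8
```

carry_out(
  increments=[
    [0,0,0.15,0,0,0,2.5],
    [0,0,0.15,0,0,0,2.5],
    [0,0,0,0,0,0,2.5],
  ],
)

```text
time: 15.17
tcp_pos: [500.9, -30.1, 129.6]
eef_rot: [[-1.0, 0.003, 0.003], [0.003, 1.0, 0.001], [-0.003, 0.001, -1.0]]
ft_force: [-5.5, 0.1, 11.9]
finger_gap: 33.7
```

On the counter. I'm releasing and backing off upwards.

carry_out(
  increments=[
    [0,0,-0.1,0,0,0,2.5],
    [0,0,0,0,0,0,3.8],
    [0,0,0,0,0,0,4.5],
    [0,0,0,0,0,0,5.5],
    [0,0,0,0,0,0,6.5],
    [0,0,0,0,0,0,7],
    [0,0,0,0,0,0,7],
    [0,0,0,0,0,0,7],
    [0,0,-1,0,0,0,7],
    [0,0,-2,0,0,0,7],
  ],
)

```text
time: 16.0
tcp_pos: [498.0, -29.6, 156.5]
eef_rot: [[-1.0, 0.003, -0.002], [0.003, 1.0, 0.002], [0.002, 0.002, -1.0]]
ft_force: [-0.5, 0.7, 0.2]
finger_gap: 70.1
```

carry_out(
  increments=[
    [0,0,-2.5,0,0,0,7],
    [0,0,-2.5,0,0,0,7],
    [0,0,-2.5,0,0,0,8.5],
    [0,0,-2.5,0,0,0,8.5],
    [0,0,0,0,0,0,8.5],
  ],
)

```text
time: 16.42
tcp_pos: [503.7, -30.5, 265.0]
eef_rot: [[-1.0, 0.003, 0.016], [0.003, 1.0, -0.001], [-0.016, -0.001, -1.0]]
ft_force: [0.8, 0.1, -0.6]
finger_gap: 85.0
```

Run:
```python
from kin import *
s=log();c=cap("wrist");save(c,"w11")
print(s["tcp_pos"],np.round(s["joint_pos"]));print(proj(c,[[500+x,-30+y,124] for x,y in((-33,-20),(33,-20),(33,15),(-33,15))]).round())
```

```text
[503.71780788 -30.51771112 265.02355333] [ -8.   3. 110.   0.  66. -98.]
[[255. 157.]
 [257. 236.]
 [299. 236.]
 [300. 157.]]
```

View pics/w11.png

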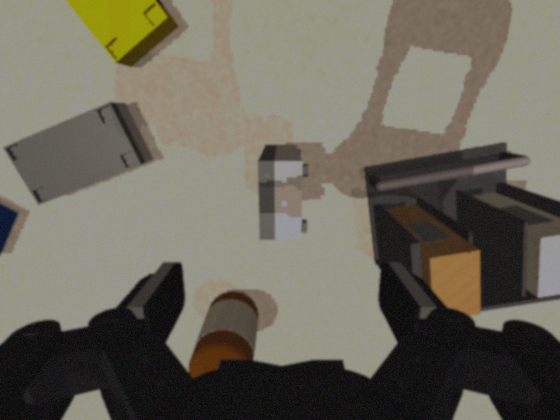

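The case stands free. Its end face spans u 259–303 and rows 160–240, with foot tips at u≈307. That is 11 pictures viewed, so from here I work by numbers and keep the last view for the end check.

Run:
```python
from kin import *
import pickle
np.set_printoptions(suppress=True,precision=1)
s=bot.sense();c=cap("wrist");pickle.dump(c,open("w11.pkl","wb"));im=c["pixels"].astype(int)
w=((im.min(2)>150)&(im[:,:,0]>=im[:,:,2]-6)).astype(np.uint8);w[:130]=0;w[255:]=0;w[:,:250]=0;w[:,312:]=0
print("rows profile u=290",[(v,im[v,288:293].mean(1 if 0 else (0)).round().astype(int).tolist()) for v in range(140,250,8)])
print("cols profile v=205",[(u,im[200:206,u].mean(0).round().astype(int).tolist()) for u in range(250,316,4)])
for u,v in ((259,160),(303,160),(303,240),(259,240)): print(ray(c,[u,v],124)[0,:2])
# lower case: dense corners in this view too
```

```text
rows profile u=290 [(140, [119, 138, 151]), (148, [64, 71, 80]), (156, [62, 69, 76]), (164, [129, 132, 134]), (172, [157, 150, 151]), (180, [97, 107, 116]), (188, [109, 123, 136]), (196, [109, 122, 136]), (204, [109, 122, 135]), (212, [109, 123, 136]), (220, [157, 150, 151]), (228, [157, 151, 151]), (236, [157, 150, 150]), (244, [137, 150, 150])]
cols profile v=205 [(250, [136, 151, 151]), (254, [134, 151, 151]), (258, [96, 106, 107]), (262, [60, 64, 67]), (266, [59, 64, 66]), (270, [58, 64, 67]), (274, [88, 98, 107]), (278, [108, 122, 135]), (282, [121, 128, 139]), (286, [119, 128, 139]), (290, [107, 121, 134]), (294, [108, 122, 134]), (298, [110, 122, 136]), (302, [111, 126, 134]), (306, [112, 128, 136]), (310, [131, 142, 146]), (314, [129, 142, 146])]
[467.  -46.8]
[467.1 -12.9]
[533.3 -11.8]
[533.2 -48.3]
```

Case origin is at (500,-27.5), upright; its measured sizes of 66 x 35 mm match. Now I measure the lower case from two wrist views.

Run:
```python
from kin import *
import pickle
np.set_printoptions(suppress=True,precision=1)
def fit(w):
    e=np.roll(w,-1,0)-w;L=np.linalg.norm(e,axis=1);d=e[np.argmax(L)]; print(w.tolist().__repr__()[:0],"ctr",w.mean(0),"len",L,"az",np.degrees(np.arctan2(e[:,1],e[:,0])))
c=pickle.load(open("w1.pkl","rb"));fit(ray(c,np.array([(205,111),(505,109),(490,272),(206,273)])/2.5+[194,0],40)[:,:2])
c=pickle.load(open("w11.pkl","rb"));im=c["pixels"].astype(int)
fit(ray(c,[(6,149),(113,104),(147,163),(40,203)],40)[:,:2])
g=(im[:,:,2]-im[:,:,0]<16)&(im.max(2)<112)&(im.max(2)>55)
for n,cc in (("w1",pickle.load(open("w1.pkl","rb"))),("w11",c)):
    im=cc["pixels"];h=cv2.cvtColor(cv2.GaussianBlur(im,(0,0),1),cv2.COLOR_BGR2GRAY)
    for z in (40,):
        pred=lambda a,b:proj(cc,[476+a*np.cos(np.radians(109))-b*np.sin(np.radians(109)),-247+a*np.sin(np.radians(109))+b*np.cos(np.radians(109)),z])[0]
        # strongest bright->dark edge along lines across each side
        pts={}
        for nm,dirs in (("a+",1),("a-",-1),("b+",1),("b-",-1)):
            P=[]
            for k in np.linspace(-.5,.5,9):
                half=62 if nm[0]=="a" else 33;o=k*(33 if nm[0]=="a" else 62)
                t=np.arange(half-12,half+12,.5)
                uv=np.array([pred(dirs*x,o) if nm[0]=="a" else pred(o,dirs*x) for x in t])
                if uv.min()<1 or uv[:,0].max()>558 or uv[:,1].max()>418: continue
                v=cv2.remap(h,uv[:,0].astype(np.float32)[None],uv[:,1].astype(np.float32)[None],1)[0].astype(float)
                P.append(t[np.argmax(np.abs(v[4:]-v[:-4]))+2])
            pts[nm]=np.array(P)
        print(n,pts)
```

```text
ctr [ 476.7 -246.1] len [122.5  63.7 122.   63.4] az [ -69.4 -160.1  110.4   20.4]
 ctr [ 474.1 -239.6] len [123.1  63.7 126.4  61.3] az [ 110.6   24.5  -70.4 -158.5]
w1 {'a+': array([71. , 71. , 71. , 70.5, 71. , 71. , 70. , 70. , 70. ]), 'a-': array([60. , 60.5, 60.5, 60.5, 61. , 61. , 61. , 61. , 60.5]), 'b+': array([33. , 33.5, 33.5, 32.5, 32.5, 33. , 34. , 34.5, 34.5]), 'b-': array([34. , 34. , 34. , 34. , 33. , 33. , 33.5, 32.5, 32.5])}
w11 {'a+': array([64. , 64. , 63.5, 63.5, 63.5, 63.5, 63. , 63. , 63. ]), 'a-': array([60.5, 60. , 60.5, 60.5, 60. , 60.5, 61. ]), 'b+': array([31.5, 31.5, 31.5, 32. , 32. , 32.5, 32.5, 32.5, 33. ]), 'b-': array([34. , 36. , 35.5, 35. , 35. , 35. , 34.5, 34.5, 34.5])}
```

Two opposite-yaw views agree on the lower case: centre (476.8,-245.6), long axis azimuth 110.3°, ±1 mm. Now the regrasp approach.

```bash
cat > p2.py <<'E'
from kin import *
np.set_printoptions(suppress=True,precision=1)
B=25;y=az(-90);R=tp(y,RZ,B,-1);g=np.array([500.2,-27.5,64.])+y*0
xg=g-R[:,2]*6;xp=xg-R[:,2]*100
E
python3 - <<'E'
from p2 import *
s=bot.sense();q=np.array(s["joint_pos"])
qg=ikm(xg,R,[[-36,40,108,46,80,-65]]);qp=ikm(xp,R,[qg]);print(q,qp,qg,xp,xg)
for t in np.linspace(0,1,6):
    x,S=fk(q+(qp-q)*t);print(x,(x+S[:,2]*25),S[:,2])
rows(q,qp,20,8.5,s["eef_rot"],s["tcp_pos"])
for t in np.linspace(0,1,4): print(to(xp+(xg-xp)*t)[0] if 0 else (xp+(xg-xp)*t))
E
```

```text
[ -8.5   3.5 110.    0.1  66.1 -98.3] [-41.8  43.3  97.9  42.6  92.8 -62.1] [-35.1  44.4 104.1  48.1  84.9 -64.6] [ 500.2 -123.6  108.8] [500.2 -32.9  66.5]
[500.9 -30.1 260.2] [501.1 -30.1 235.2] [ 0.  0. -1.]
[492.  -45.  214.9] [488.7 -40.5 190.6] [-0.1  0.2 -1. ]
[487.  -57.8 178.5] [481.8 -48.  156.1] [-0.2  0.4 -0.9]
[487.4 -72.4 150. ] [482.2 -57.4 130.7] [-0.2  0.6 -0.8]
[492.7 -93.2 127.6] [489.3 -73.6 112.3] [-0.1  0.8 -0.6]
[ 500.2 -123.6  108.8] [ 500.2 -100.9   98.2] [ 0.   0.9 -0.4]
max 1.03 0.09
[[0.14, -0.24, 0.7, -0.023, 0.024, 0.043, 8.5], [0.14, -0.31, 0.84, -0.028, 0.03, 0.054, 8.5], [0.11, -0.38, 0.94, -0.034, 0.035, 0.062, 8.5], [0.06, -0.44, 1.0, -0.037, 0.039, 0.071, 8.5], [-0.03, -0.49, 1.03, -0.041, 0.044, 0.077, 8.5], [-0.13, -0.54, 1.01, -0.044, 0.047, 0.082, 8.5], [-0.24, -0.56, 0.96, -0.047, 0.05, 0.086, 8.5], [-0.38, -0.57, 0.87, -0.049, 0.052, 0.089, 8.5], [-0.5, -0.55, 0.76, -0.05, 0.055, 0.09, 8.5], [-0.62, -0.52, 0.63, -0.052, 0.055, 0.09, 8.5]]
[[-0.71, -0.46, 0.47, -0.051, 0.057, 0.088, 8.5], [-0.8, -0.4, 0.31, -0.051, 0.057, 0.086, 8.5], [-0.85, -0.31, 0.16, -0.05, 0.057, 0.082, 8.5], [-0.87, -0.22, 0.0, -0.048, 0.056, 0.077, 8.5], [-0.86, -0.14, -0.13, -0.046, 0.054, 0.072, 8.5], [-0.83, -0.07, -0.24, -0.043, 0.051, 0.065, 8.5], [-0.76, -0.01, -0.31, -0.038, 0.048, 0.059, 8.5], [-0.68, 0.05, -0.36, -0.034, 0.043, 0.05, 8.5], [-0.57, 0.07, -0.37, -0.029, 0.038, 0.043, 8.5], [-0.46, 0.08, -0.34, -0.023, 0.031, 0.033, 8.5]]
[ 500.2 -123.6  108.8]
[500.2 -93.4  94.7]
[500.2 -63.1  80.6]
[500.2 -32.9  66.5]
```

carry_out(
  increments=[
    [0,-1.5,0,0,0,0,8.5],
    [0,-3,0,0,0,0,8.5],
    [0,-3,0,0,0,0,8.5],
    [0,-3,0,0,0,0,8.5],
    [0,-2,0,0,0,0,8.5],
    [0,-1,0,0,0,0,8.5],
    [0,0,0,0,0,0,8.5],
  ],
)

```text
time: 17.1
tcp_pos: [498.7, -166.3, 256.7]
eef_rot: [[-1.0, 0.006, 0.001], [0.006, 1.0, 0.001], [-0.001, 0.002, -1.0]]
ft_force: [0.8, 0.3, -0.1]
finger_gap: 85.2
```

Run:
```python
from p2 import *
s=log();q=np.array(s["joint_pos"])
qg=ikm(xg,R,[[-36,40,108,46,80,-65]]);qp=ikm(xp,R,[qg]);print(q,s["tcp_pos"])
for t in np.linspace(0,1,5):
    x,S=fk(q+(qp-q)*t);print(x,(x+S[:,2]*25),S[:,1])
rows(q,qp,20,8.5,s["eef_rot"],s["tcp_pos"])
```

```text
[ -23.3    6.6  106.9    0.1   66.4 -113. ] [ 498.7 -166.3  256.7]
[ 498.7 -166.4  256.7] [ 498.7 -166.3  231.7] [0. 1. 0.]
[ 487.3 -149.7  199.6] [ 484.5 -143.2  175.6] [0.4 0.9 0.2]
[ 483.4 -132.4  157.9] [ 479.6 -119.3  137. ] [0.7 0.6 0.3]
[ 488.4 -121.6  129.1] [ 485.5 -102.9  112.8] [0.9 0.3 0.2]
[ 500.2 -123.6  108.8] [ 500.2 -100.9   98.2] [ 1. -0.  0.]
max 1.18 0.092
[[0.16, 0.16, 0.74, -0.028, 0.017, 0.043, 8.5], [0.18, 0.18, 0.89, -0.035, 0.023, 0.054, 8.5], [0.19, 0.18, 1.01, -0.04, 0.027, 0.062, 8.5], [0.18, 0.17, 1.1, -0.044, 0.031, 0.07, 8.5], [0.16, 0.15, 1.15, -0.047, 0.036, 0.077, 8.5], [0.12, 0.12, 1.18, -0.051, 0.039, 0.083, 8.5], [0.07, 0.09, 1.17, -0.051, 0.044, 0.086, 8.5], [-0.0, 0.07, 1.13, -0.052, 0.047, 0.09, 8.5], [-0.08, 0.04, 1.06, -0.053, 0.05, 0.091, 8.5], [-0.15, 0.04, 0.98, -0.051, 0.052, 0.092, 8.5]]
[[-0.22, 0.04, 0.87, -0.05, 0.054, 0.091, 8.5], [-0.28, 0.05, 0.75, -0.048, 0.055, 0.089, 8.5], [-0.34, 0.07, 0.63, -0.045, 0.056, 0.086, 8.5], [-0.37, 0.1, 0.5, -0.042, 0.054, 0.082, 8.5], [-0.39, 0.12, 0.38, -0.038, 0.054, 0.076, 8.5], [-0.39, 0.14, 0.27, -0.034, 0.051, 0.071, 8.5], [-0.37, 0.17, 0.17, -0.03, 0.048, 0.063, 8.5], [-0.33, 0.17, 0.1, -0.026, 0.043, 0.056, 8.5], [-0.29, 0.16, 0.03, -0.022, 0.037, 0.047, 8.5], [-0.24, 0.15, 0.0, -0.017, 0.031, 0.038, 8.5]]
```

carry_out(
  increments=[
    [0.16,0.16,0.74,-0.028,0.017,0.043,8.5],
    [0.18,0.18,0.89,-0.035,0.023,0.054,8.5],
    [0.19,0.18,1.01,-0.04,0.027,0.062,8.5],
    [0.18,0.17,1.1,-0.044,0.031,0.07,8.5],
    [0.16,0.15,1.15,-0.047,0.036,0.077,8.5],
    [0.12,0.12,1.18,-0.051,0.039,0.083,8.5],
    [0.07,0.09,1.17,-0.051,0.044,0.086,8.5],
    [0,0.07,1.13,-0.052,0.047,0.09,8.5],
    [-0.08,0.04,1.06,-0.053,0.05,0.091,8.5],
    [-0.15,0.04,0.98,-0.051,0.052,0.092,8.5],
  ],
)

```text
time: 17.93
tcp_pos: [484.4, -129.2, 158.6]
eef_rot: [[-0.679, 0.717, -0.157], [0.557, 0.642, 0.527], [0.478, 0.27, -0.836]]
ft_force: [-0.4, -1.7, -0.8]
finger_gap: 85.3
```

carry_out(
  increments=[
    [-0.22,0.04,0.87,-0.05,0.054,0.091,8.5],
    [-0.28,0.05,0.75,-0.048,0.055,0.089,8.5],
    [-0.34,0.07,0.63,-0.045,0.056,0.086,8.5],
    [-0.37,0.1,0.5,-0.042,0.054,0.082,8.5],
    [-0.39,0.12,0.38,-0.038,0.054,0.076,8.5],
    [-0.39,0.14,0.27,-0.034,0.051,0.071,8.5],
    [-0.37,0.17,0.17,-0.03,0.048,0.063,8.5],
    [-0.33,0.17,0.1,-0.026,0.043,0.056,8.5],
    [-0.29,0.16,0.03,-0.022,0.037,0.047,8.5],
    [0,0,0,0,0,0,8.5],
  ],
)

```text
time: 18.77
tcp_pos: [498.6, -119.8, 110.2]
eef_rot: [[-0.037, 0.999, -0.019], [0.447, 0.033, 0.894], [0.894, 0.024, -0.448]]
ft_force: [-0.1, 1.3, 0.1]
finger_gap: 84.8
```

Run:
```python
from p2 import *
s=log();print(s["tcp_pos"],np.round(s["joint_pos"]),to(xp,R),to(xg,R),s["finger_gap"])
```

```text
[ 498.6 -119.8  110.2] [-41.  42.  98.  41.  92. -63.] (array([-0.3,  0.1, -0.3]), array([-0.,  0.,  0.])) (array([-0. ,  0.3,  9.7]), array([-0.,  0.,  0.])) 84.75449554670723
```

Run:
```python
from p2 import *
np.set_printoptions(precision=3,suppress=True)
print(to(xg,R)); s=bot.sense(); print(R.T@(xg-s["tcp_pos"])/10)
```

```text
(array([-0.03,  0.35,  9.72]), array([-0.02 ,  0.028,  0.036]))
[-0.284  0.165  9.72 ]
```

carry_out(
  increments=[
    [0,0,0,-0.02,0.028,0.036,8.5],
    [-0.14,0.08,1,0,0,0,8.5],
    [-0.14,0.08,1.2,0,0,0,8.5],
    [0,0,1.2,0,0,0,8.5],
    [0,0,1.2,0,0,0,8.5],
    [0,0,0,0,0,0,8.5],
  ],
)

```text
time: 19.27
tcp_pos: [500.0, -77.4, 89.4]
eef_rot: [[-0.004, 1.0, -0.002], [0.424, 0.004, 0.906], [0.906, 0.003, -0.424]]
ft_force: [-0.6, 0.9, -0.9]
finger_gap: 85.0
```

Run:
```python
from p2 import *
np.set_printoptions(precision=3,suppress=True)
print(to(xg,R),bot.sense()["ft_force"])
```

```text
(array([-0.18,  0.03,  4.99]), array([-0.002,  0.001,  0.004])) [-0.616  0.88  -0.879]
```

carry_out(
  increments=[
    [-0.1,0.02,0.9,0,0,0.004,8.5],
    [-0.08,0,1.0,0,0,0,8.5],
    [0,0,1.0,0,0,0,8.5],
    [0,0,1.0,0,0,0,8.5],
    [0,0,0.9,0,0,0,8.5],
    [0,0,0,0,0,0,8.5],
    [0,0,0,0,0,0,8.5],
  ],
)

```text
time: 19.85
tcp_pos: [501.4, -37.5, 67.9]
eef_rot: [[-0.001, 1.0, 0.001], [0.425, -0.0, 0.905], [0.905, 0.001, -0.425]]
ft_force: [-0.4, -0.0, 0.7]
finger_gap: 85.0
```

carry_out(
  increments=[
    [0,0,0,0,0,0,7.5],
    [0,0,0,0,0,0,6.9],
    [0,0,0,0,0,0,6.3],
    [0,0,0,0,0,0,5.5],
    [0,0,0,0,0,0,5.5],
    [0,0,0,0,0,0,5.5],
    [0,0,0,0,0,0,5.5],
    [0,0,0,0,0,0,5.5],
  ],
)

```text
time: 20.52
tcp_pos: [502.6, -38.9, 68.7]
eef_rot: [[-0.002, 1.0, 0.004], [0.426, -0.002, 0.905], [0.905, 0.004, -0.426]]
ft_force: [2.1, -2.7, 4.7]
finger_gap: 65.1
```

Run:
```python
from p2 import *
np.set_printoptions(precision=3,suppress=True)
s=log();print(to(xg,R),s["ft_force"],s["finger_gap"])
np.savez("grasp.npz",R=s["eef_rot"],x=s["tcp_pos"])
print("world up in tool",np.array(s["eef_rot"]).T@[0,0,1.])
```

```text
(array([ 0.06, -0.25,  0.63]), array([0.004, 0.004, 0.002])) [ 2.053 -2.676  4.667] 65.10317180506541
world up in tool [ 0.905  0.004 -0.426]
```

Regrasped across the width (gap 65 mm). I lift, then plan the turn to just above the lower case.

carry_out(
  increments=[
    [0.5,0,-0.25,0,0,0,5.5],
    [1,0,-0.5,0,0,0,5.5],
    [1.8,0,-0.85,0,0,0,5.5],
    [1.8,0,-0.85,0,0,0,5.5],
    [1.8,0,-0.85,0,0,0,5.5],
    [1.8,0,-0.85,0,0,0,5.5],
    [1.8,0,-0.85,0,0,0,5.5],
    [1,0,-0.4,0,0,0,5.5],
    [0,0,0,0,0,0,5.5],
  ],
)

```text
time: 21.27
tcp_pos: [501.8, -38.2, 197.2]
eef_rot: [[-0.004, 1.0, 0.002], [0.427, -0.0, 0.904], [0.904, 0.005, -0.427]]
ft_force: [0.5, 0.1, -2.1]
finger_gap: 65.2
```

```bash
cat > p3.py <<'E'
from kin import *
np.set_printoptions(suppress=True,precision=3)
G=np.load("grasp.npz");Rg=G["R"];xg=G["x"]
jx=-Rg[:,1];Cz=RZ-jx*(jx@RZ);Cz/=np.linalg.norm(Cz);Cy=np.cross(Cz,jx)
if abs(jx[2])>1: pass
Ct=Rg.T@np.c_[jx,Cy,Cz]               # case axes in tool
mt=Rg.T@(np.array([xg[0],-27.5,62])-xg) # case middle in tool
LC=np.array([476.8,-245.6,0]);LZ=az(110.3+180)
def place(h):
    C=np.c_[np.cross(RZ,LZ),RZ,LZ];R=C@Ct.T;return LC+[0,0,55+h]-R@mt,R
E
python3 - <<'E'
from p3 import *
s=log();q=np.array(s["joint_pos"]);print(q,s["tcp_pos"],s["ft_force"],s["finger_gap"],mt,Ct)
x,R=place(45);q1=ikm(x,R,[[-39,30,96,13,70,113],[-39,30,96,13,70,-67]]);print(q1,x,R)
for t in np.linspace(0,1,7):
    X,S=fk(q+(q1-q)*t);m=X+S@mt;C=S@Ct;lo=m[2]-abs(C[2])@[33,20,62];print(m,lo,X,(X-S[:,2]*100)[2])
rows(q,q1,30,5.5,s["eef_rot"],s["tcp_pos"])
E
```

```text
[-35.379  30.801 105.548  47.682  92.903 -55.936] [501.762 -38.215 197.175] [ 0.471  0.06  -2.129] 65.2049106222472 [-1.223 -0.053 13.142] [[-0.    -0.426  0.905]
 [-1.    -0.    -0.   ]
 [-0.    -0.905 -0.426]]
[-39.121  30.65   97.376  13.     74.427 114.589] [ 479.076 -251.907  111.369] [[ 0.314 -0.938 -0.148]
 [-0.849 -0.347  0.399]
 [-0.426 -0.    -0.905]]
[501.746 -26.856 190.451] 128.25403793126253 [501.762 -38.214 197.175] 239.92430129973835
[495.346 -55.023 168.098] 95.70032937306674 [496.367 -65.592 175.938] 228.82027494436397
[489.566 -86.961 148.237] 78.83394802899511 [491.411 -96.743 156.904] 219.24647921822225
[ 484.676 -122.338  131.208] 74.78327503425898 [ 487.066 -131.362  140.539] 211.50582701890093
[ 480.86  -160.812  117.305] 77.582379298527 [ 483.482 -169.07   127.262] 205.8731804748227
[ 478.224 -202.03   106.806] 75.9915648391703 [ 480.785 -209.419  117.439] 202.58726955999333
[ 476.8 -245.6  100. ] 79.99999999999996 [ 479.076 -251.907  111.369] 201.84348304066657
max 0.92 0.12
[[-0.34, -0.06, -0.15, 0.004, -0.013, 0.053, 5.5], [-0.4, -0.05, -0.18, 0.003, -0.01
[... 675 characters left out ...]
37, -0.029, -0.008, 0.12, 5.5], [-0.15, 0.91, -0.38, -0.03, -0.005, 0.119, 5.5], [-0.04, 0.92, -0.36, -0.03, -0.002, 0.118, 5.5], [0.07, 0.91, -0.36, -0.029, 0.003, 0.116, 5.5], [0.18, 0.89, -0.35, -0.028, 0.005, 0.113, 5.5]]
[[0.27, 0.85, -0.34, -0.027, 0.009, 0.109, 5.5], [0.36, 0.79, -0.32, -0.024, 0.011, 0.106, 5.5], [0.42, 0.72, -0.31, -0.022, 0.013, 0.101, 5.5], [0.48, 0.65, -0.3, -0.02, 0.015, 0.096, 5.5], [0.5, 0.56, -0.27, -0.017, 0.016, 0.091, 5.5], [0.53, 0.49, -0.25, -0.015, 0.015, 0.083, 5.5], [0.52, 0.4, -0.23, -0.012, 0.016, 0.077, 5.5], [0.49, 0.33, -0.2, -0.009, 0.015, 0.069, 5.5], [0.46, 0.26, -0.18, -0.008, 0.013, 0.061, 5.5], [0.41, 0.2, -0.15, -0.006, 0.012, 0.052, 5.5]]
```

carry_out(
  increments=[
    [-0.34,-0.06,-0.15,0.004,-0.013,0.053,5.5],
    [-0.4,-0.05,-0.18,0.003,-0.015,0.063,5.5],
    [-0.46,-0.03,-0.2,0.002,-0.017,0.071,5.5],
    [-0.52,0,-0.23,0.001,-0.02,0.079,5.5],
    [-0.57,0.05,-0.25,0,-0.021,0.086,5.5],
    [-0.61,0.11,-0.27,-0.003,-0.023,0.092,5.5],
    [-0.64,0.18,-0.29,-0.005,-0.024,0.098,5.5],
    [-0.67,0.25,-0.31,-0.008,-0.024,0.103,5.5],
    [-0.66,0.34,-0.32,-0.011,-0.024,0.107,5.5],
    [-0.66,0.43,-0.34,-0.015,-0.024,0.111,5.5],
  ],
)

```text
time: 22.1
tcp_pos: [490.7, -89.1, 156.9]
eef_rot: [[0.759, 0.649, -0.059], [0.427, -0.427, 0.797], [0.492, -0.63, -0.602]]
ft_force: [0.5, -0.3, -2.4]
finger_gap: 65.5
```

carry_out(
  increments=[
    [-0.63,0.52,-0.35,-0.017,-0.023,0.114,5.5],
    [-0.58,0.61,-0.36,-0.021,-0.02,0.117,5.5],
    [-0.53,0.69,-0.37,-0.024,-0.019,0.118,5.5],
    [-0.44,0.77,-0.37,-0.025,-0.016,0.12,5.5],
    [-0.36,0.83,-0.37,-0.028,-0.012,0.12,5.5],
    [-0.25,0.88,-0.37,-0.029,-0.008,0.12,5.5],
    [-0.15,0.91,-0.38,-0.03,-0.005,0.119,5.5],
    [-0.04,0.92,-0.36,-0.03,-0.002,0.118,5.5],
    [0.07,0.91,-0.36,-0.029,0.003,0.116,5.5],
    [0.18,0.89,-0.35,-0.028,0.005,0.113,5.5],
  ],
)

```text
time: 22.93
tcp_pos: [480.8, -177.3, 120.7]
eef_rot: [[0.898, -0.423, -0.123], [-0.278, -0.76, 0.588], [-0.342, -0.494, -0.799]]
ft_force: [0.5, -0.4, -2.8]
finger_gap: 65.7
```

carry_out(
  increments=[
    [0.27,0.85,-0.34,-0.027,0.009,0.109,5.5],
    [0.36,0.79,-0.32,-0.024,0.011,0.106,5.5],
    [0.42,0.72,-0.31,-0.022,0.013,0.101,5.5],
    [0.48,0.65,-0.3,-0.02,0.015,0.096,5.5],
    [0.5,0.56,-0.27,-0.017,0.016,0.091,5.5],
    [0.53,0.49,-0.25,-0.015,0.015,0.083,5.5],
    [0.52,0.4,-0.23,-0.012,0.016,0.077,5.5],
    [0.49,0.33,-0.2,-0.009,0.015,0.069,5.5],
    [0.46,0.26,-0.18,-0.008,0.013,0.061,5.5],
    [0,0,0,0,0,0,5.5],
  ],
)

```text
time: 23.77
tcp_pos: [477.5, -246.6, 108.0]
eef_rot: [[0.357, -0.922, -0.151], [-0.824, -0.387, 0.414], [-0.44, -0.024, -0.898]]
ft_force: [-0.1, -0.7, -2.6]
finger_gap: 65.2
```

```bash
cat > rem.py <<'E'
import sys
from p3 import *
s=log();x,R=place(float(sys.argv[1]));print("rot",to(x,R)[1],"shift in target frame",R.T@(x-s["tcp_pos"])/10,"down",R.T@[0,0,-1.],s["ft_force"],s["finger_gap"],"mid",np.array(s["tcp_pos"])+np.array(s["eef_rot"])@mt)
E
python3 rem.py 30
```

```text
rot [-0.003  0.017  0.049] shift in target frame [0.996 0.036 0.817] down [0.426 0.    0.905] [-0.077 -0.727 -2.635] 65.19262682708303 mid [ 475.126 -240.121   96.747]
```

carry_out(
  increments=[
    [0,0,0,-0.003,0.017,0.049,5.5],
    [0.33,0.01,0.27,0,0,0,5.5],
    [0.33,0.01,0.27,0,0,0,5.5],
    [0.33,0.01,0.27,0,0,0,5.5],
    [0,0,0,0,0,0,5.5],
    [0,0,0,0,0,0,5.5],
    [0,0,0,0,0,0,5.5],
  ],
)

```text
time: 24.35
tcp_pos: [480.1, -252.1, 97.7]
eef_rot: [[0.316, -0.938, -0.146], [-0.848, -0.348, 0.399], [-0.425, -0.002, -0.905]]
ft_force: [0.2, 0.3, -2.9]
finger_gap: 65.4
```

```bash
python3 rem.py 12
python3 - <<'E'
from p3 import *
import pickle
c=cap("scene");pickle.dump(c,open("s12.pkl","wb"));m=LC+[0,0,60];p=proj(c,m)[0].astype(int);save(c,"s12",(p[0]-70,p[1]-55,p[0]+70,p[1]+50),5)
E
```

```text
rot [-0.002 -0.001  0.002] shift in target frame [0.776 0.085 1.774] down [0.426 0.    0.905] [ 0.16   0.276 -2.855] 65.44502045366958 mid [ 477.807 -245.816   86.344]
```

carry_out(
  increments=[
    [0.2,0.03,0.45,0,0,0.002,5.5],
    [0.2,0.03,0.45,0,0,0,5.5],
    [0.2,0.02,0.45,0,0,0,5.5],
    [0.18,0,0.42,0,0,0,5.5],
    [0,0,0,0,0,0,5.5],
    [0,0,0,0,0,0,5.5],
    [0,0,0,0,0,0,5.5],
  ],
)

```text
time: 24.98
tcp_pos: [479.3, -252.0, 78.5]
eef_rot: [[0.314, -0.938, -0.146], [-0.849, -0.346, 0.399], [-0.424, -0.001, -0.905]]
ft_force: [-0.3, -0.4, -2.4]
finger_gap: 65.4
```

```bash
python3 rem.py 4
```

```text
rot [-0.002 -0.002 -0.001] shift in target frame [0.337 0.018 0.744] down [0.426 0.    0.905] [-0.292 -0.351 -2.353] 65.35033574238189 mid [ 477.036 -245.659   67.162]
```

carry_out(
  increments=[
    [0.13,0.01,0.29,0,0,0,5.5],
    [0.13,0.01,0.29,0,0,0,5.5],
    [0,0,0,0,0,0,5.5],
  ],
)

```text
time: 25.23
tcp_pos: [478.7, -251.7, 71.7]
eef_rot: [[0.313, -0.938, -0.146], [-0.849, -0.346, 0.399], [-0.425, -0.001, -0.905]]
ft_force: [-0.8, -0.6, -2.6]
finger_gap: 64.8
```

carry_out(
  increments=[
    [0.09,0,0.18,0,0,0,5.5],
    [0.09,0,0.18,0,0,0,5.5],
    [0,0,0,0,0,0,5.5],
  ],
)

```text
time: 25.48
tcp_pos: [478.9, -251.9, 67.8]
eef_rot: [[0.313, -0.938, -0.146], [-0.849, -0.346, 0.399], [-0.425, -0.001, -0.905]]
ft_force: [0.1, -0.2, -1.9]
finger_gap: 65.2
```

```bash
python3 rem.py 0
```

```text
rot [-0.001 -0.001 -0.001] shift in target frame [ 0.068 -0.016  0.129] down [0.426 0.    0.905] [ 0.142 -0.222 -1.889] 65.19062756928088 mid [ 476.648 -245.606   56.442]
```

The middle is at 56.4 mm with no contact load yet, so the feet are entering the recesses. Lowering the last bit.

carry_out(
  increments=[
    [0.05,0,0.1,0,0,0,5.5],
    [0.04,0,0.08,0,0,0,5.5],
    [0,0,0,0,0,0,5.5],
  ],
)

```text
time: 25.73
tcp_pos: [479.0, -252.0, 66.1]
eef_rot: [[0.314, -0.938, -0.146], [-0.849, -0.346, 0.399], [-0.424, -0.001, -0.905]]
ft_force: [0.0, -0.3, -3.4]
finger_gap: 65.0
```

```bash
python3 rem.py 0
```

```text
rot [-0.002 -0.002 -0.001] shift in target frame [-0.024 -0.008 -0.023] down [0.426 0.    0.905] [ 0.018 -0.297 -3.43 ] 65.00414092501839 mid [ 476.796 -245.754   54.677]
```

carry_out(
  increments=[
    [0.05,0,0.1,0,0,0,5.5],
    [0.04,0,0.08,0,0,0,5.5],
    [0,0,0,0,0,0,5.5],
  ],
)

```text
time: 25.98
tcp_pos: [479.2, -252.2, 65.5]
eef_rot: [[0.314, -0.938, -0.146], [-0.849, -0.346, 0.399], [-0.425, -0.001, -0.905]]
ft_force: [-0.6, 1.0, 4.5]
finger_gap: 65.2
```

Contact at a middle height of about 54–55 mm; it would be 60 mm if the feet sat on the lid. I'm opening and retreating along the tool axis.

carry_out(
  increments=[
    [0,0,0,0,0,0,6.8],
    [0,0,0,0,0,0,7.4],
    [0,0,0,0,0,0,8],
    [0,0,0,0,0,0,8.5],
    [0,0,0,0,0,0,8.5],
    [0,0,0,0,0,0,8.5],
    [0,0,-0.5,0,0,0,8.5],
    [0,0,-1.0,0,0,0,8.5],
    [0,0,-2,0,0,0,8.5],
    [0,0,-2,0,0,0,8.5],
  ],
)

```text
time: 26.82
tcp_pos: [486.9, -274.1, 114.7]
eef_rot: [[0.313, -0.938, -0.147], [-0.849, -0.346, 0.399], [-0.425, -0.0, -0.905]]
ft_force: [1.0, -0.6, 0.7]
finger_gap: 85.2
```

carry_out(
  increments=[
    [0,0,-3,0,0,0,8.5],
    [0,0,-3,0,0,0,8.5],
    [0,0,-3,0,0,0,8.5],
    [0,0,-3,0,0,0,8.5],
    [0,0,-2,0,0,0,8.5],
    [0,0,0,0,0,0,8.5],
    [0,0,0,0,0,0,8.5],
    [0,0,0,0,0,0,8.5],
  ],
)

```text
time: 27.48
tcp_pos: [506.9, -329.4, 240.1]
eef_rot: [[0.313, -0.938, -0.147], [-0.849, -0.346, 0.399], [-0.425, -0.001, -0.905]]
ft_force: [0.7, -0.4, -0.8]
finger_gap: 84.9
```

Run:
```python
from p3 import *
s=bot.sense();print(s["tcp_pos"],s["ft_force"],s["time"])
C=np.c_[np.cross(RZ,LZ),RZ,LZ]
top=[LC+[0,0,75]+C@[a*33,0,b*62] for a,b in((-1,-1),(1,-1),(1,1),(-1,1))]
ims=[]
for n in("scene","wrist"):
    c=cap(n);p=proj(c,top);print(n,p.round());im=cv2.resize(c["pixels"],None,fx=4 if n=="scene" else 1,fy=4 if n=="scene" else 1)
    if n=="scene": m=(p.mean(0)*4).astype(int);im=im[m[1]-210:m[1]+210,m[0]-190:m[0]+190]
    ims.append(im if n=="scene" else im[:, 60:480])
cv2.imwrite("pics/final.png",np.hstack(ims))
```

```text
[ 506.937 -329.378  240.121] [ 0.704 -0.41  -0.791] 27.4833
scene [[255. 164.]
 [242. 183.]
 [197. 167.]
 [211. 149.]]
wrist [[310. 245.]
 [249. 245.]
 [239. 143.]
 [319. 143.]]
```

View pics/final.png

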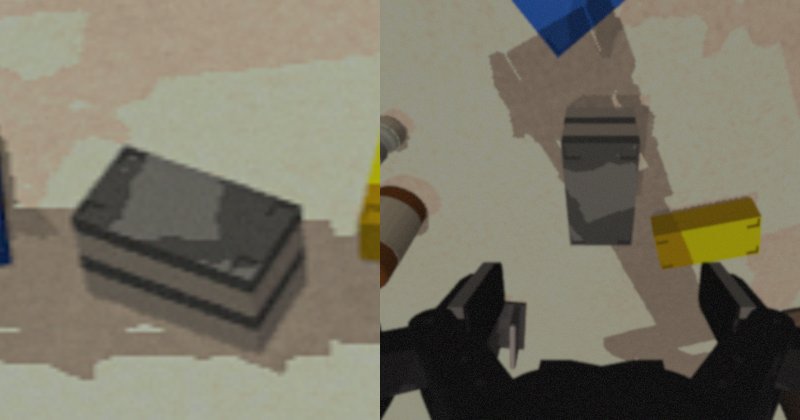

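The cases lie stacked flush with no gap: the two dark lid bands are parallel. The top corners in the wrist view, at (571,243), (632,243), (562,143) and (638,143) in the picture, are within about 3 px of the positions predicted for a seated case. Handing in.

```bash
python3 -c "
from bench import bot
print(bot.finish_job())"
```

```text
the job is handed in; nothing more can be done
None
```

The case now lies flat, lid up, on the grey lower case and is released. I handed the job in at about 27.5 s of the 72 s allowed; no verdict was reported.

**What I did**
- I pressed a closed fingertip on the case's top end and turned it about its front bottom edge until it leaned on the rail. The first try slipped after about 2°, so I pressed harder and the second went through.
- I gripped the protruding end, lifted it clear and stood the case upright on the free counter near (500, -28) mm, then let go.
- I took it again across its 66 mm width from the lid side, turned it lid up and lowered it into the recesses.

**Last checks**
- **Seating:** contact came at a middle height of about 54 to 55 mm; it would be 60 mm with the feet on the lid.
- **Alignment:** after release, the top corners in the wrist picture were within about 3 pixels of where a seated case should be, and the scene picture shows no gap.
- **Robot:** the gripper is clear and the force reading is near zero.

**What disagreed**
- The first tool grip was about 25 mm shallower than I had aimed for, but it held.
- I did not measure the final poses of the cartons, bottle or vial. My later pictures showed no sign of disturbance.

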